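# Pack the shoe-care caddy

### The arm

A 6-joint arm with a two-finger parallel gripper is mounted at the origin on the work surface. World frame = base frame: x ahead of the robot, y to its left, z up, the work surface at z = 0. Lengths are in m, angles in rad, forces in N, time in s.
With the tool pointing down it reaches from about 0.35 to 0.975 m from the base axis. Payload 4.9 kg.
Tool frame: the origin (TCP) lies at the very end of the fingers, on their centre line; the grasp point (between the pads) lies 19 mm behind it; z points along the fingers, y is the direction in which the jaws open and shut (so a half turn about z gives the same grasp; the last joint's range is limited). The gripper opens to 85 mm and grips with 20 to 120 N. Pads are 22 mm wide; open, the fingers measure 114 mm over their backs; the gripper's body (76 mm by 85 mm) begins 54 mm behind the grasp point. The pads swing forward as they close: fully open they stand 13 mm farther back than shut.
Start: joints at [1.198, 0.053, 1.613, -0, 1.476, -0.119], TCP at [0.157, 0.605, 0.231] pointing down, gripper open.
Joint ranges: [-3.01, 3.01], [-1.01, 2.22], [0.06, 2.58], [-1.02, 4.17], [0.09, 2.62], [-3.14, 3.14]. Speed limits (rad/s): [2.57, 2.57, 3.14, 3.14, 3.14, 3.14].

### API

Orientations are given as a rotation vector (axis times angle).
In Python, from station import ctrl gives the robot as it stands.
- The arm moves only by the tool step_arm, never from a script. Its argument "moves" is a list of rows, each a list of 5 numbers: the opening, from 0 (shut) to 1 (fully open), then the shift along the world's x, y, z in m, then the turn about the world's z in degrees. A call has 1 to 20 rows; each row shifts and turns the pose as measured when the row begins; what a row does not reach is not made up. A row lasts 1/8 s, in which the tool goes at most 62.5 mm and 10.7 degrees, less where a joint would pass 70% of its speed; a pose out of reach is approached as far as the arm can. A call is refused whole if a number of a shift passes 0.0625 or a number of a turn 10.7, either way. A call with a gripper value outside its range is refused whole. The fingers move at their own pace and stop on an object; "newtons" is the grip in N (left out, the last holds). Time passes only in rows, so rows that do not move let the fingers close. It gives the time, the measured TCP pose, the force and the opening at its end, in the units of the state.
- ctrl.get_obs(): the state, without advancing time (a new reading comes with each control period).
- ctrl.get_image(name): name is "scene" or "side" or "wrist"; returns a dict with "color" (420x560x3 uint8, red, green, blue), "camera_matrix" (3x3 intrinsics, pixels), "R" (3x3) and "t" (3): a world point X has camera coordinates R X + t; the wrist camera has in their place "T_tool_cam" (4x4, takes a point from camera to tool coordinates, whose origin is the TCP and whose axes are the flange's). Camera axes: x right, y down, z forward; pixel columns grow to the right and rows downward; lengths in m; the calibration is good to about 2 mm. A picture is of the moment at which its call begins: read the wrist's pose just before it. There is no depth.
- ctrl.finish_job(): hands the job in, once; it reports no verdict.
Trained networks look in a picture, given as the dict that the camera call returned (one of the last four; its "shot" number tells which), for a name from the list of things; names that differ only in an ending like _2 or _b are one class to them, and where a whole thing is asked for, a point or a joint stands for the part that bears it (a point fixed in the world has none). Each returns a list of dicts, best first, with "p" (0 to 1); they miss things now and then, are a little off and sometimes report something else, mostly with a low value. They report only what shows in the picture. A call takes as long as a camera call. They do not tell look-alikes from the thing itself.
- ctrl.spot_in(picture, query): "bbox" ([left, top, right, bottom] in pixels, round what is visible of it).
The state is a dict: "t": time; "q": joint angles; "dq": joint speeds; "effort": joint torques, N m; "tool_pos": TCP position; "tool_rot": TCP orientation; "contact_force": force on the tool from outside, world axes, zero at the start; "wrist_torque": the same for the moment, N m; "opening": finger opening in m.
Only numpy, scipy, OpenCV 4.12 (cv2) and the standard library are available. Lean on these libraries where they do the work, as an engineer would, in place of code of your own. Each camera call takes 0.05 s, during which the arm holds its last target.

### The job

Put the shoe-care kit away in its caddy, black and brown kept apart: the black-lidded polish tin and the black brush go into the black tray, the brown-lidded tin and the brown wooden brush into the tan tray, each tin flat in the tray's tin cell, lid up, and each brush flat in the long brush slot, bristles down. Set them down, do not drop them, and leave the blue tin, the green tin and the blue plastic brush, which are not part of the kit, where they are.

Things in the scene. Friction and masses are not known exactly. Their poses are not given: they have to be found in the camera images.
- tin_black: Black shoe polish: flat round closed tin, 60 mm across (the lid) and 26 mm high, about 85 g, bare aluminium body, lying flat, lid up; black lid. Origin: centre of the underside.
- tin_brown: Brown shoe polish: flat round closed tin, 60 mm across (the lid) and 26 mm high, about 85 g, bare aluminium body, lying flat, lid up; dark brown lid. Origin: centre of the underside.
- brush_black: Shoe brush with black lacquered back and black bristles, 120 mm long (own x axis), 38 mm wide (own y), 48 mm high, rounded ends, bristles down on the counter: below 24 mm bristles, above them the stiff flat-sided back (24 to 48 mm), gripped across its width; about 120 g; Origin: centre of the underside.
- brush_brown: Shoe brush with brown wooden back and brown bristles, 120 mm long (own x axis), 38 mm wide (own y), 48 mm high, rounded ends, bristles down on the counter: below 24 mm bristles, above them the stiff flat-sided back (24 to 48 mm), gripped across its width; about 120 g; Origin: centre of the underside.
- tray_black: Black plastic tray in the caddy, 143 (x) x 150 mm (y), walls 3 thick, 26 high, floor 3, fixed. Origin: underside centre, 5 mm above counter. BRUSH SLOT on the -x side: inside 58 (x) x 144 (y), centre x -39.5, y 0; brush lies along y. TIN CELL on the +x side: inside 76 (x) x 112 (y), centre x +30.5, y -16; finger room beside the tin in y only. Niche at +y: fixed applicator.
- tray_tan: Tan (light brown) plastic tray in the caddy, 143 (x) x 150 mm (y), walls 3 thick, 26 high, floor 3, fixed. Origin: underside centre, 5 mm above counter. BRUSH SLOT on the -x side: inside 58 (x) x 144 (y), centre x -39.5, y 0; brush lies along y. TIN CELL on the +x side: inside 76 (x) x 112 (y), centre x +30.5, y -16; finger room beside the tin in y only. Niche at +y: fixed applicator.
- caddy: Grey shallow caddy, 157 mm (own x) by 314 mm (own y), holding the two trays side by side along its y, in either order, axes parallel to its own; floor 5 mm, long walls 34 mm high, end panels 62 mm high with a wooden grip. Does not move. Origin: centre of the underside, on the counter. (Also on the counter, not part of the job: an orange scoop 40 mm high, a clothes peg.)
- tin_blue: Not part of the kit, leave alone (pins): flat round closed tin, 60 mm across (the lid) and 26 mm high, about 85 g, bare aluminium body, lying flat, lid up; blue lid. Origin: centre of the underside.
- tin_green: Not part of the kit, leave alone (buttons): flat round closed tin, 60 mm across (the lid) and 26 mm high, about 85 g, bare aluminium body, lying flat, lid up; green lid. Origin: centre of the underside.
- brush_blue: Not part of the kit, leave alone: laundry scrubbing brush with blue plastic back, white ribs on top and white bristles, of the same size as the shoe brushes (120 x 38 x 48 mm, long axis x). Origin: centre of the underside.
Not all that is in view belongs to the job. Leave any red look-alike of the tin_brown alone. What is shaped like the brush_brown but pink is not meant.

How it is judged:
At the end, for the whole second after the job is handed in: Each tin rests flat on the floor of the tin cell and each brush bristles down in the brush slot of its own tray: tins within 12 (x) and 29 mm (y) of the cell's centre, brushes 13 and 15 mm and 0.25 rad, height 4 mm, tilt 0.1 rad, at rest; the other three within 30 mm of their starts (x of tin_black in the frame of tray_black between 0.0185 and 0.0425 m and y of tin_black in the frame of tray_black between -0.045 and 0.013 m and z of tin_black in the frame of tray_black between -0.002 and 0.007 m and angle between each of tin_black, brush_black, tin_brown, brush_brown's own z axis and vertical below 0.1 rad and linear speed of each of tin_black, brush_black, tin_brown, brush_brown below 0.02 m/s and x of brush_black in the frame of tray_black between -0.0525 and -0.0265 m and y of brush_black in the frame of tray_black between -0.015 and 0.015 m and z of brush_black in the frame of tray_black between -0.002 and 0.007 m and angle between the x axis of brush_black and the y axis of tray_black, either way round below 0.25 rad and x of tin_brown in the frame of tray_tan between 0.0185 and 0.0425 m and y of tin_brown in the frame of tray_tan between -0.045 and 0.013 m and z of tin_brown in the frame of tray_tan between -0.002 and 0.007 m and x of brush_brown in the frame of tray_tan between -0.0525 and -0.0265 m and y of brush_brown in the frame of tray_tan between -0.015 and 0.015 m and z of brush_brown in the frame of tray_tan between -0.002 and 0.007 m and angle between the x axis of brush_brown and the y axis of tray_tan, either way round below 0.25 rad and distance of each of tin_blue, tin_green, brush_blue from where it was at the start of the episode below 0.03 m); the robot touches nothing.
It fails at once if the blue tin, the green tin or the blue brush is moved by more than 30 mm (distance of any of tin_blue, tin_green, brush_blue from where it was at the start of the episode above 0.03 m).
It fails at once if a tin or brush of the kit is dropped: in the air, touched by nothing, its underside more than 45 mm above the counter ((height (world z) of tin_black above 0.045 m and contact force between tin_black and anything else below 0.02 N) or (height (world z) of tin_brown above 0.045 m and contact force between tin_brown and anything else below 0.02 N) or (height (world z) of brush_black above 0.045 m and contact force between brush_black and anything else below 0.02 N) or (height (world z) of brush_brown above 0.045 m and contact force between brush_brown and anything else below 0.02 N)).
It also fails if it takes over 99 s, if anything falls off the work surface, if the arm or the gripper's body presses on something with over 40 N, if the wrist force passes 120 N, or if a joint passes its speed limit or range.

## Working session

There is one attempt and no reset: what is moved stays moved. The work goes in short steps, Python scripts to look and compute and a tool call to move; the robot and the scene stay as the last step left them, time stands still between calls to the robot, and variables do not carry over. Pictures are saved under pics/ and viewed, and the job is handed in when it is done.

Besides the shell and the picture viewer there is one more tool, called after "Emit:" by a JSON object that holds its "method" and its "body". step_arm: Moves the arm, as the interface text tells. Its arguments: {"type":"object","properties":{"moves":{"type":"array","items":{"type":"array","items":{"type":"number"}}},"newtons":{"type":"number"}},"required":["moves"]}

```bash
ls; mkdir -p pics
python3 - <<'E'
from station import ctrl
import cv2
for n in ["scene","side","wrist"]:
    im=ctrl.get_image(n)
    cv2.imwrite(f"pics/a_{n}.png",im["color"][:,:,::-1])
    print(n,im["camera_matrix"].tolist(), [ (k,im[k].tolist()) for k in("R","t","T_tool_cam") if k in im])
print(ctrl.get_obs())
E
```

```text
pics
scene [[419.8076064769119, 0.0, 277.486036977458], [0.0, 419.8076064769119, 204.20193262183315], [0.0, 0.0, 1.0]] [('R', [[-0.7858484137144421, 0.6184145196699117, 0.002398441979202824], [0.515735457628113, 0.6574996226162487, -0.549282426448008], [-0.3412612026111613, -0.43041576193364817, -0.8356333307566549]]), ('t', [0.4231955951732492, -0.24337450117505216, 1.516923312007358])]
side [[444.57310116849385, 0.0, 278.95317309424297], [0.0, 444.57310116849385, 207.96940953327902], [0.0, 0.0, 1.0]] [('R', [[0.7565235686114614, -0.6537467767099518, -0.01694821750885529], [-0.435543412923999, -0.4843454657794109, -0.75875648612545], [0.48782581480882503, 0.5813988490875038, -0.6511538625285362]]), ('t', [-0.38954907835525654, 0.2835103960432394, 1.0559997838597421])]
wrist [[367.8748463171873, 0.0, 284.14963516336644], [0.0, 367.8748463171873, 218.0036230509798], [0.0, 0.0, 1.0]] [('T_tool_cam', [[-8.439788195034668e-05, -0.9481747884709189, -0.31774921460976696, 0.08135405553332843], [0.9999999389460523, 2.7722981822050463e-05, -0.00034833794745469244, 0.0007304703920236744], [0.0003390942153448365, -0.3177492246089084, 0.948174728241345, -0.14377673479612618], [0.0, 0.0, 0.0, 1.0]])]
{'t': 0.15, 'q': array([ 1.19801710e+00,  5.31910594e-02,  1.61395461e+00, -1.38541867e-05,
        1.47600555e+00, -1.19006698e-01]), 'dq': array([-0.00029111, -0.00054497, -0.00458405, -0.0014356 , -0.00089136,
       -0.00053323]), 'effort': array([ 6.48204878e-04, -3.94245386e+01, -3.70719695e+01, -1.02768954e-04,
        4.56979527e-03,  2.34599429e-05]), 'tool_pos': array([0.1567431 , 0.60453268, 0.23036855]), 'tool_rot': array([-3.97507677e-01, -3.11597285e+00,  2.37955144e-03]), 'contact_force': array([-0.24621507, -0.65691387,  0.33003957]), 'wrist_torque': array([-0.03044117,  0.00224377,  0.01234763]), 'opening': 0.08512794628778246}
```

View pics/a_scene.png

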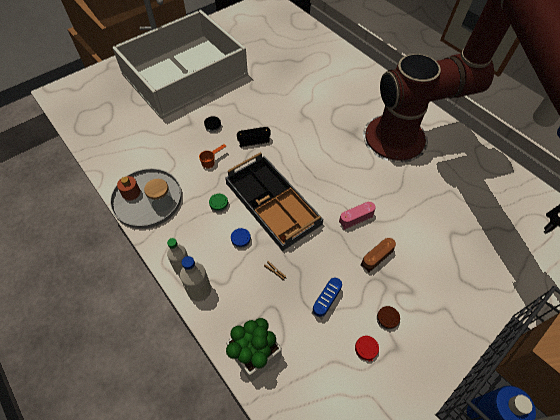

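View pics/a_side.png

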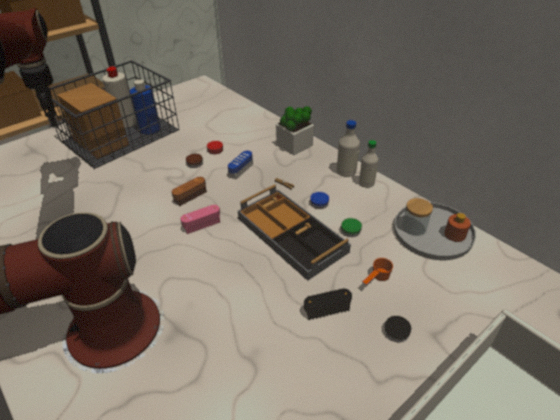

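View pics/a_wrist.png

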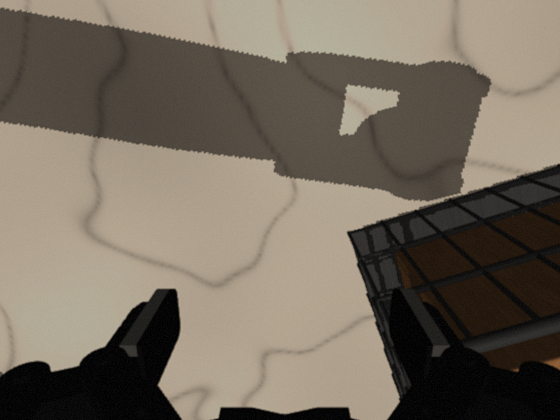

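The scene view shows:
- black tin at (212,124) and black brush at (254,137)
- caddy at (273,200), with the black tray toward the upper left and the tan tray toward the lower right
- brown brush at (378,253) and brown tin at (388,317)
- blue tin at (241,237), green tin at (218,202) and blue brush at (327,297)
- red tin and pink brush decoys at (367,348) and (357,214)

Next I'll locate them in world coordinates.

```bash
cat > h.py <<'E'
import numpy as np, cv2
from station import ctrl
def ray(im,uv):
    K=im["camera_matrix"]; 
    d=np.linalg.inv(K)@np.array([uv[0],uv[1],1.0])
    if "R" in im: R,t=im["R"],im["t"]
    else: R,t=im["Rw"],im["tw"]
    return -R.T@t, R.T@d
def at_z(im,uv,z):
    c,d=ray(im,uv); return c+d*(z-c[2])/d[2]
def proj(im,X):
    R,t=(im["R"],im["t"]) if "R" in im else (im["Rw"],im["tw"])
    p=im["camera_matrix"]@(R@np.asarray(X,float)+t); return p[:2]/p[2]
def tri(pairs):
    A=np.zeros((3,3));b=np.zeros(3)
    for im,uv in pairs:
        c,d=ray(im,uv); d=d/np.linalg.norm(d); P=np.eye(3)-np.outer(d,d); A+=P;b+=P@c
    return np.linalg.solve(A,b)
def wrist():
    o=ctrl.get_obs(); im=ctrl.get_image("wrist")
    T=np.eye(4); T[:3,:3]=cv2.Rodrigues(np.array(o["tool_rot"]))[0]; T[:3,3]=o["tool_pos"]
    Tc=np.linalg.inv(T@im["T_tool_cam"]); im["Rw"],im["tw"]=Tc[:3,:3],Tc[:3,3]; return im,o
E
python3 - <<'E'
from h import *
ims={n:ctrl.get_image(n) for n in("scene","side")}
for q in ["tin_black","tin_brown","tin_blue","tin_green","brush_black","brush_brown","brush_blue","tray_black","tray_tan","caddy"]:
    for n,im in ims.items():
        for r in ctrl.spot_in(im,q)[:3]:
            b=r["bbox"]; c=((b[0]+b[2])/2,(b[1]+b[3])/2)
            print(q,n,round(r["p"],2),np.round(b).astype(int).tolist(),np.round(at_z(im,c,.015 if 'brush' not in q else .024)[:2],3))
for n in ims:
    c=ims[n]["color"][:,:,::-1]; 
    cr=c[140:260,200:340] if n=="scene" else c[170:290,220:370]
    cv2.imwrite(f"pics/b_{n}.png",cv2.resize(cr,None,fx=5,fy=5,interpolation=cv2.INTER_CUBIC))
E
```

```text
tin_black scene 0.73 [202, 118, 220, 130] [ 0.494 -0.448]
tin_black side 0.87 [385, 316, 414, 343] [ 0.49  -0.454]
tin_brown scene 0.63 [352, 338, 377, 362] [0.621 0.472]
tin_brown scene 0.62 [374, 307, 402, 328] [0.51  0.449]
tin_brown side 0.48 [184, 153, 200, 167] [0.505 0.454]
tin_blue scene 0.72 [232, 230, 251, 248] [0.682 0.007]
tin_blue scene 0.45 [256, 190, 317, 243] [0.526 0.03 ]
tin_blue side 0.68 [308, 191, 328, 212] [ 0.673 -0.002]
tin_green scene 0.71 [238, 128, 268, 149] [ 0.416 -0.298]
tin_green scene 0.55 [210, 191, 227, 214] [ 0.663 -0.146]
tin_green side 0.89 [344, 218, 362, 236] [ 0.667 -0.151]
brush_black scene 0.76 [237, 131, 270, 146] [ 0.417 -0.291]
brush_black scene 0.56 [312, 276, 344, 320] [0.606 0.31 ]
brush_black side 0.95 [301, 291, 351, 319] [ 0.406 -0.299]
brush_brown scene 0.88 [340, 206, 374, 226] [0.356 0.167]
brush_brown scene 0.67 [359, 239, 395, 270] [0.402 0.298]
brush_brown scene 0.19 [205, 119, 221, 131] [ 0.494 -0.432]
brush_brown side 0.73 [175, 179, 207, 206] [0.399 0.291]
brush_brown side 0.56 [179, 206, 219, 235] [0.346 0.161]
brush_blue side 0.78 [228, 154, 252, 178] [0.602 0.302]
tray_black scene 0.7 [230, 161, 289, 212] [ 0.523 -0.115]
tray_black side 0.73 [275, 216, 339, 268] [ 0.526 -0.106]
tray_tan scene 0.86 [255, 190, 318, 242] [0.524 0.026]
tray_tan side 0.77 [241, 194, 307, 240] [0.525 0.035]
caddy scene 0.86 [230, 155, 323, 250] [ 0.519 -0.032]
caddy side 0.67 [237, 187, 351, 280] [ 0.522 -0.058]
```

View pics/b_scene.png

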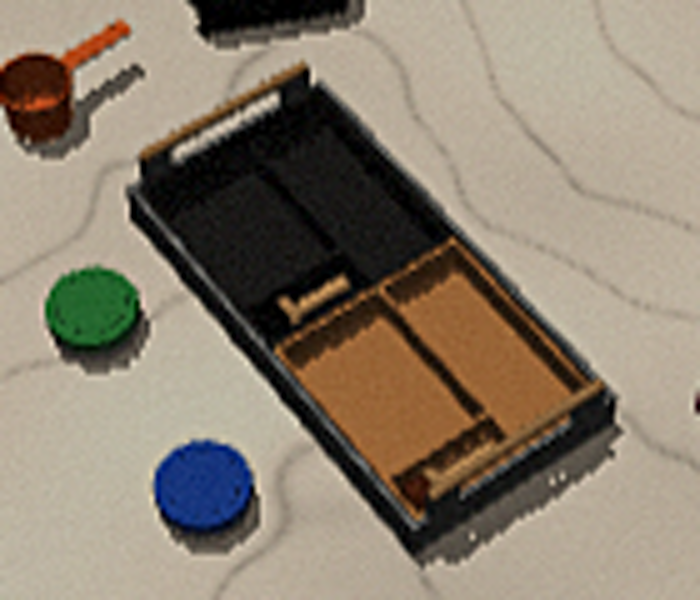

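View pics/b_side.png

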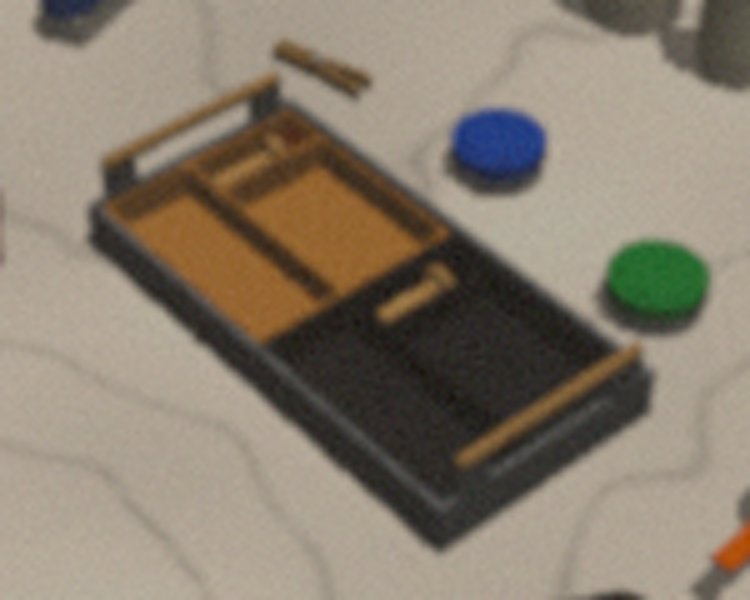

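Emit:
{"method": "step_arm", "body": {"moves": [[1, 0.046, -0.022, 0.01, 2], [1, 0.046, -0.022, 0.01, 2], [1, 0.046, -0.022, 0.01, 2], [1, 0.046, -0.022, 0, 2], [1, 0.046, -0.022, 0, 2], [1, 0.046, -0.022, 0, 2], [1, 0.046, -0.022, 0, 2], [1, 0, 0, 0, 0], [1, 0, 0, 0, 0]]}}

```text
t: 2.38
tool_pos: [0.4874, 0.4453, 0.2626]
tool_rot: [-0.002, 3.14, 0.002]
contact_force: [-0.1, -0.2, 0.3]
opening: 0.0854
```

```bash
cat >> h.py <<'E'
def snap(name,qs=()):
    im,o=wrist(); cv2.imwrite(f"pics/{name}.png",im["color"][:,:,::-1])
    R=cv2.Rodrigues(np.array(o["tool_rot"]))[0]
    print("t",round(o["t"],2),"tcp",np.round(o["tool_pos"],4),"yawx",round(np.degrees(np.arctan2(R[1,0],R[0,0])),2),"q6",round(o["q"][5],2),"open",round(o["opening"],4))
    for q in qs:
        for r in ctrl.spot_in(im,q)[:3]:
            b=r["bbox"]; c=((b[0]+b[2])/2,(b[1]+b[3])/2)
            print(q,round(r["p"],2),np.round(b).astype(int).tolist(),np.round(at_z(im,c,.02 if 'brush' not in q else .04)[:2],3))
    return im,o
def colmask(im,fn):
    hsv=cv2.cvtColor(im["color"],cv2.COLOR_RGB2HSV); return fn(hsv)
E
python3 -c "
from h import *
snap('w1',['tin_brown','brush_brown'])"
```

```text
t 2.38 tcp [0.4874 0.4453 0.2626] yawx -179.93 q6 -0.94 open 0.0854
tin_brown 0.58 [278, 251, 332, 305] [0.61  0.471]
brush_brown 0.87 [95, 15, 169, 154] [0.398 0.303]
```

View pics/w1.png

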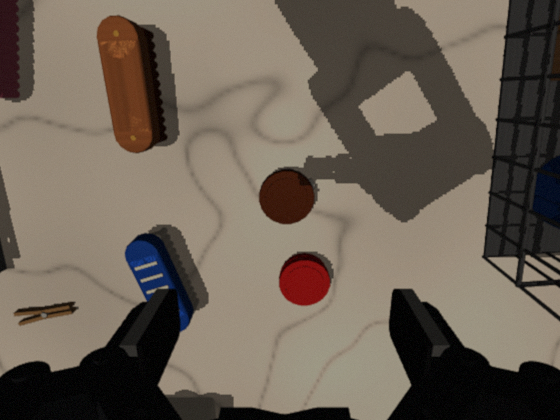

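Wrist view: the brown tin is at (287,196), red tin at (304,280), brown brush at (130,85) and blue brush at (160,280). I'll measure by colour mask next.

```bash
cat >> h.py <<'E'
def fit(im,mask,seed,z,rect,save=None):
    m=cv2.morphologyEx(mask.astype(np.uint8)*255,cv2.MORPH_CLOSE,np.ones((5,5)))
    m=cv2.morphologyEx(m,cv2.MORPH_OPEN,np.ones((3,3)))
    cs,_=cv2.findContours(m,cv2.RETR_EXTERNAL,cv2.CHAIN_APPROX_NONE)
    c=max(cs,key=lambda c:(cv2.pointPolygonTest(c,seed,False)>=0)*1e6+len(c))
    if save:
        v=im["color"][:,:,::-1].copy(); cv2.drawContours(v,[c],-1,(0,255,0),1); cv2.imwrite(save,v)
    W=np.array([at_z(im,p[0].astype(float),z)[:2] for p in c])*1000
    W=W.astype(np.float32)
    if rect:
        r=cv2.minAreaRect(W); b=cv2.boxPoints(r); e=b[1]-b[0]; f=b[2]-b[1]
        l=e if np.linalg.norm(e)>np.linalg.norm(f) else f
        return np.round(r[0],1),np.round(r[1],1),round(np.degrees(np.arctan2(l[1],l[0]))%180,1)
    r=cv2.fitEllipse(W); return np.round(r[0],1),np.round(r[1],1)
E
python3 - <<'E'
from h import *
im,o=wrist()
hsv=cv2.cvtColor(im["color"],cv2.COLOR_RGB2HSV)
for p in [(287,196),(120,60),(140,85),(155,100),(165,110),(250,240)]: print(p,hsv[p[1],p[0]],im["color"][p[1],p[0]])
H,S,V=cv2.split(hsv)
m=(S>120)&((H<20)|(H>170))
print(fit(im,m,(287,196),.026,False))
for vt in (90,110,130): print(fit(im,m&(V>vt),(130,85),.048,True,f"pics/f{vt}.png"))
E
```

```text
(287, 196) [  9 197  62] [62 28 14]
(120, 60) [ 11 188  99] [99 53 26]
(140, 85) [ 11 184 104] [104  57  29]
(155, 100) [ 14 255  15] [15  7  0]
(165, 110) [15 54 66] [66 59 52]
(250, 240) [ 20  45 158] [158 149 130]
(array([510.1, 448.4]), array([57.2, 58.8]))
(array([400.1, 299.7]), array([117.4,  35.3]), np.float32(2.1))
(array([399., 306.]), array([6. , 5.6]), np.float32(0.2))
(array([433.8, 294.9]), array([ 6.5, 12.6]), np.float32(90.2))
```

Emit:
{"method": "step_arm", "body": {"moves": [[1, 0.0226, 0.0032, -0.03, 0], [1, 0, 0, -0.05, 0], [1, 0, 0, -0.05, 0], [1, 0, 0, -0.05, 0], [1, 0, 0, -0.03, 0], [1, 0, 0, 0, 0], [1, 0, 0, 0, 0]], "newtons": 40}}

```text
t: 3.45
tool_pos: [0.5046, 0.4549, 0.0525]
tool_rot: [-0.021, 3.133, 0.011]
contact_force: [-0.4, 0.2, 0.3]
opening: 0.0854
```

```bash
python3 -c "
from h import *
snap('w2',['tin_brown'])"
```

```text
t 3.45 tcp [0.5046 0.4549 0.0525] yawx -179.25 q6 -0.96 open 0.0854
tin_brown 0.86 [254, 362, 352, 417] [0.592 0.468]
tin_brown 0.79 [213, 212, 333, 324] [0.511 0.45 ]
```

View pics/w2.png

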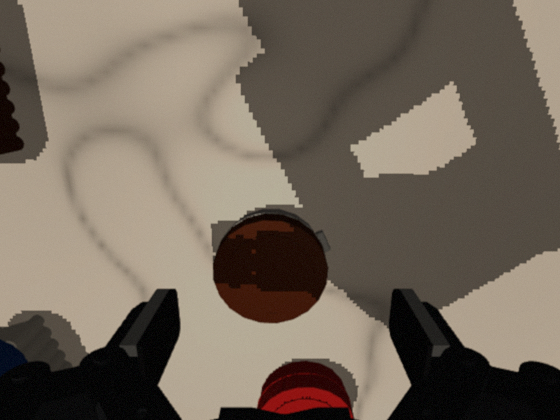

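Emit:
{"method": "step_arm", "body": {"moves": [[1, 0.006, -0.006, 0, 0], [1, 0, 0, 0, 0]]}}

```text
t: 3.8
tool_pos: [0.513, 0.4496, 0.0563]
tool_rot: [-0.02, 3.128, 0.016]
contact_force: [0.6, -0.5, -0.0]
opening: 0.0853
```

Run:
```python
from h import *
im,o=snap('w3')
hsv=cv2.cvtColor(im["color"],cv2.COLOR_RGB2HSV); H,S,V=cv2.split(hsv)
print(fit(im,(S>120)&((H<20)|(H>170)),(285,250),.026,False,'pics/w3f.png'), o["tool_rot"])
```

```text
t 3.8 tcp [0.513  0.4496 0.0563] yawx -179.26 q6 -0.97 open 0.0853
(array([509.8, 448.4]), array([57.7, 60.8])) [-0.02040305  3.12824275  0.0161183 ]
```

View pics/w3f.png

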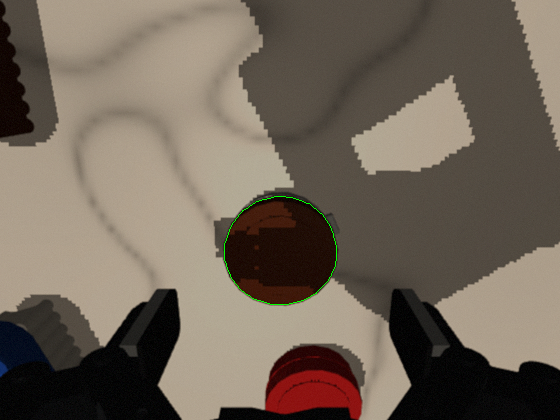

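Emit:
{"method": "step_arm", "body": {"moves": [[1, -0.002, -0.001, -0.02, 0], [1, 0, 0, -0.02, 0], [1, 0, 0, -0.01, 0], [1, 0, 0, 0, 0]]}}

```text
t: 4.35
tool_pos: [0.5094, 0.4478, 0.0011]
tool_rot: [-0.02, 3.131, 0.014]
contact_force: [0.7, -0.5, 0.6]
opening: 0.0854
```

```bash
python3 -c "
from h import *
im,o=snap('w4'); print(o['contact_force'])"
```

```text
t 4.35 tcp [0.5094 0.4478 0.0011] yawx -179.27 q6 -0.97 open 0.0854
[ 0.73845902 -0.45436867  0.60531019]
```

View pics/w4.png

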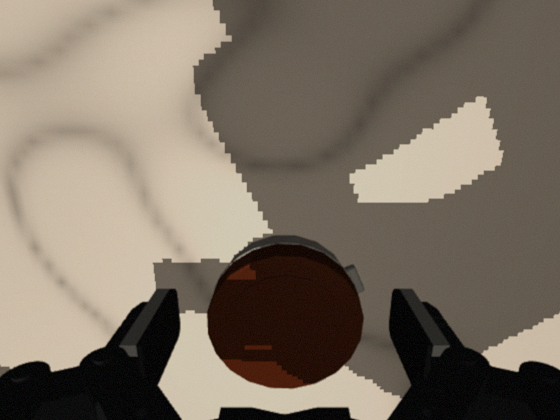

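Emit:
{"method": "step_arm", "body": {"moves": [[0, 0, 0, 0.003, 0], [0, 0, 0, 0, 0], [0, 0, 0, 0, 0], [0, 0, 0, 0, 0], [0, 0, 0, 0, 0]], "newtons": 50}}

```text
t: 5.03
tool_pos: [0.511, 0.449, 0.0073]
tool_rot: [-0.02, 3.127, 0.018]
contact_force: [0.3, -0.3, -1.9]
opening: 0.0583
```

```bash
python3 -c "
from h import *
im,o=snap('w5'); print(o['contact_force'])"
```

```text
t 5.03 tcp [0.511  0.449  0.0073] yawx -179.26 q6 -0.97 open 0.0583
[ 0.27359029 -0.2815972  -1.86483956]
```

View pics/w5.png

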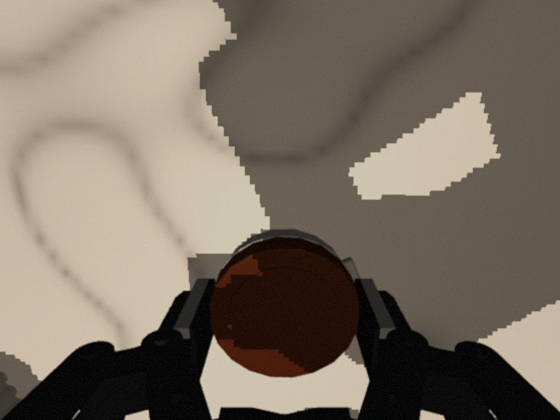

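Emit:
{"method": "step_arm", "body": {"moves": [[0, 0, 0, 0.03, 0], [0, 0, 0, 0.05, 0], [0, 0, 0, 0.055, 0], [0, 0, -0.03, 0.055, 0], [0, 0, -0.05, 0.05, 0], [0, 0, -0.055, 0, 0], [0, 0, -0.055, 0, 0], [0, 0, -0.055, 0, 0], [0, 0, -0.055, 0, 0], [0, 0, -0.055, 0, 0], [0, 0, -0.055, 0, 0], [0, 0, -0.045, 0, 0], [0, 0, -0.02, 0, 0], [0, 0, 0, 0, 0], [0, 0, 0, 0, 0]]}}

```text
t: 6.95
tool_pos: [0.505, -0.0357, 0.2462]
tool_rot: [-0.023, 3.125, 0.012]
contact_force: [-0.2, -0.5, -1.2]
opening: 0.0582
```

```bash
python3 -c "
from h import *
im,o=snap('w6',['tray_tan','tray_black','caddy']); print(o['contact_force'],o['tool_rot'])"
```

```text
t 6.95 tcp [ 0.505  -0.0357  0.2462] yawx -179.18 q6 -1.81 open 0.0582
tray_tan 0.6 [271, 124, 430, 267] [0.526 0.036]
tray_black 0.85 [112, 115, 275, 264] [ 0.522 -0.127]
caddy 0.75 [92, 108, 450, 272] [ 0.521 -0.047]
[-0.18159305 -0.46277674 -1.24706165] [-0.0225051   3.12457551  0.01218442]
```

View pics/w6.png

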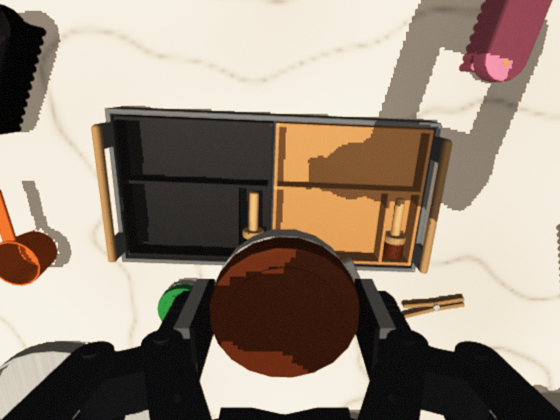

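Wrist view: the whole caddy is visible, with the black tray at (195,190), the tan tray at (350,190) and the niches to the right (+y). The tin is held at (285,305). I'll zoom in to fit the caddy pose.

```bash
python3 -c "
import cv2
c=cv2.imread('pics/w6.png')
cv2.imwrite('pics/w6L.png',cv2.resize(cv2.convertScaleAbs(c[95:275,85:285],alpha=1.8),None,fx=3.2,fy=3.2,interpolation=cv2.INTER_CUBIC))
cv2.imwrite('pics/w6R.png',cv2.resize(c[95:275,265:465],None,fx=3.2,fy=3.2,interpolation=cv2.INTER_CUBIC))"
```

```text
(no output)
```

View pics/w6L.png

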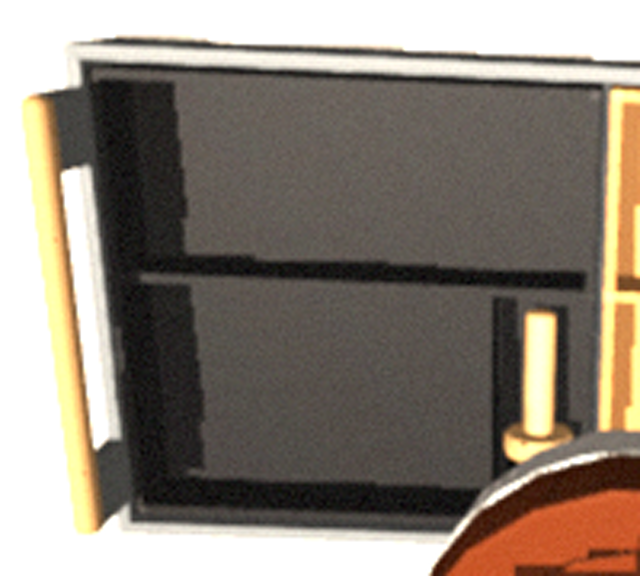

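View pics/w6R.png

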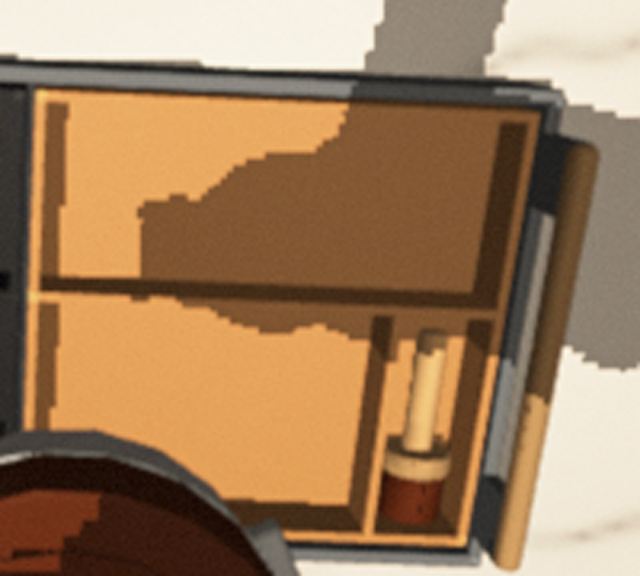

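Run:
```python
from h import *
from scipy.optimize import least_squares
im,o=wrist()
hx,hy=.0715,.075
tan=[((276.25,122.5),(-hx,-hy)),((435.9,128.75),(-hx,hy)),((410.6,265.9),(hx,hy))]
blk=[((112.5,115.6),(-hx,-hy)),((126.6,258.1),(hx,-hy)),((274.4,121.3),(-hx,hy))]
def f(p):
    r=[]
    for pts,s in((tan,1),(blk,-1)):
        for uv,(a,b) in pts:
            c,sn=np.cos(p[2]),np.sin(p[2]); b=b+s*p[3]
            r+=list(proj(im,[p[0]+c*a-sn*b,p[1]+sn*a+c*b,.031])-uv)
    return np.array(r)
s=least_squares(f,[.52,-.04,0,.076],loss='soft_l1'); p=s.x
print(p,np.degrees(p[2]),np.round(f(p),1))
c,sn=np.cos(p[2]),np.sin(p[2])
for nm,sg in(("tan",1),("black",-1)):
    for part,(a,b) in dict(center=(0,0),slot=(-.0395,0),cell=(.0305,-.016)).items():
        b=b+sg*p[3]; print(nm,part,np.round([p[0]+c*a-sn*b,p[1]+sn*a+c*b],4))
# overlay
v=im["color"][:,:,::-1].copy()
def W(a,b,z,sg): b=b+sg*p[3]; return proj(im,[p[0]+c*a-sn*b,p[1]+sn*a+c*b,z])
for sg in(1,-1):
  for (x0,x1,y0,y1,z) in [(-hx,hx,-hy,hy,.031),(-.0685,-.0105,-.072,.072,.008),(-.0075,.0685,-.072,.040,.008)]:
    q=np.array([W(x0,y0,z,sg),W(x1,y0,z,sg),W(x1,y1,z,sg),W(x0,y1,z,sg)])
    cv2.polylines(v,[np.round(q*8).astype(int)],True,(0,255,0),1,shift=3)
cv2.imwrite('pics/w6o.png',cv2.resize(v[90:290,80:460],None,fx=2.1,fy=2.1))
# side/scene check of caddy centre
```

```text
[ 0.52409002 -0.04459662 -0.02668875  0.07697666] -1.5291524895913695 [ 0.8  0.1 -1.5  0.6  0.2 -1.5  0.1 -0.1  1.2 -3.7 -1.5  1.1]
tan center [0.5261 0.0324]
tan slot [0.4867 0.0334]
tan cell [0.5562 0.0155]
black center [ 0.522  -0.1215]
black slot [ 0.4825 -0.1205]
black cell [ 0.5521 -0.1384]
```

View pics/w6o.png

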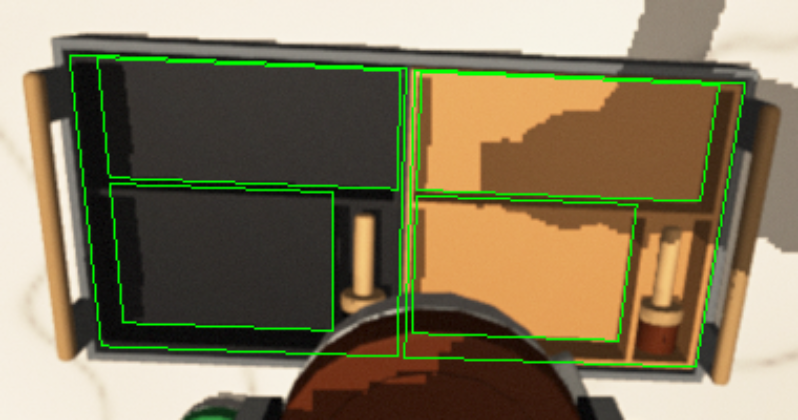

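Emit:
{"method": "step_arm", "body": {"moves": [[0, 0.025, 0.025, 0, -2], [0, 0.026, 0.026, 0, 0], [0, 0, 0, 0, 0], [0, 0, 0, -0.04, 0], [0, 0, 0, -0.05, 0], [0, 0, 0, -0.05, 0], [0, 0, 0, -0.02, 0], [0, 0, 0, 0, 0], [0, 0, 0, 0, 0]]}}

```text
t: 8.32
tool_pos: [0.5562, 0.0183, 0.0851]
tool_rot: [0.025, 3.12, 0.007]
contact_force: [0.4, 1.0, -0.5]
opening: 0.0579
```

```bash
python3 -c "
from h import *
im,o=snap('w7'); print(o['contact_force'],o['tool_rot'])"
```

```text
t 8.32 tcp [0.5562 0.0183 0.0851] yawx 179.09 q6 -1.66 open 0.0579
[ 0.37653499  1.00629592 -0.50583466] [0.02467916 3.1200699  0.00744168]
```

View pics/w7.png

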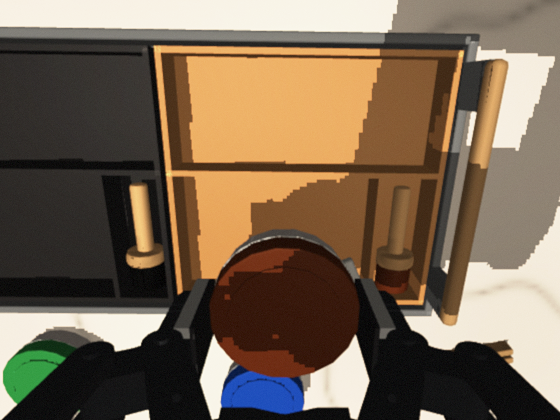

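Emit:
{"method": "step_arm", "body": {"moves": [[0, 0, -0.003, -0.025, 0], [0, 0, 0, -0.025, 0], [0, 0, 0, -0.012, 0], [0, 0, 0, 0, 0], [0, 0, 0, 0, 0]]}}

```text
t: 9.0
tool_pos: [0.5629, 0.0144, 0.031]
tool_rot: [0.024, 3.104, 0.005]
contact_force: [-0.5, -0.0, -1.4]
opening: 0.0579
```

```bash
python3 -c "
from h import *
im,o=snap('w8'); print(o['contact_force'],o['tool_rot'])"
```

```text
t 9.0 tcp [0.5629 0.0144 0.031 ] yawx 179.11 q6 -1.67 open 0.0579
[-0.53821176 -0.00251423 -1.43252752] [0.02389168 3.10422153 0.00453127]
```

View pics/w8.png

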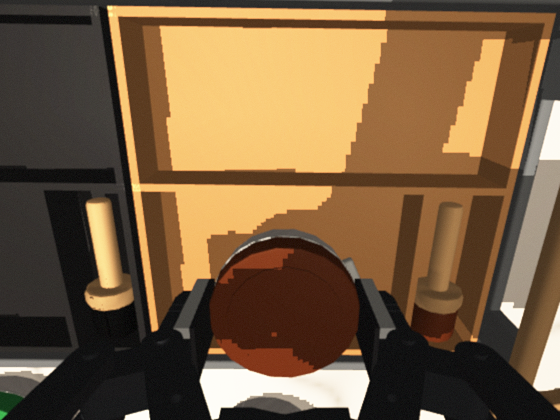

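Emit:
{"method": "step_arm", "body": {"moves": [[0, 0, 0, 0, 0], [0, 0, 0, 0, 0], [0, 0, 0, 0, 0], [0, 0, 0, 0, 0]]}}

```text
t: 9.55
tool_pos: [0.5641, 0.0144, 0.033]
tool_rot: [0.024, 3.101, 0.004]
contact_force: [-0.3, -0.1, -1.4]
opening: 0.0581
```

Emit:
{"method": "step_arm", "body": {"moves": [[0, 0, 0, 0.03, 0]]}}

```text
t: 9.68
tool_pos: [0.5615, 0.0146, 0.0603]
tool_rot: [0.024, 3.108, 0.005]
contact_force: [0.5, -0.5, -1.0]
opening: 0.0581
```

Emit:
{"method": "step_arm", "body": {"moves": [[0, 0, 0, 0, 0]]}}

```text
t: 9.8
tool_pos: [0.5639, 0.0144, 0.063]
tool_rot: [0.024, 3.102, 0.004]
contact_force: [0.4, -0.7, -1.1]
opening: 0.0579
```

Emit:
{"method": "step_arm", "body": {"moves": [[0, 0, 0, 0, 0]]}}

```text
t: 9.93
tool_pos: [0.5629, 0.0145, 0.0617]
tool_rot: [0.024, 3.104, 0.004]
contact_force: [-0.5, -0.6, -1.1]
opening: 0.0578
```

Emit:
{"method": "step_arm", "body": {"moves": [[0, -0.007, 0, -0.01, 0], [0, 0, 0, -0.012, 0], [0, 0, 0, -0.012, 0], [0, 0, 0, -0.008, 0]]}}

```text
t: 10.42
tool_pos: [0.5534, 0.0147, 0.0141]
tool_rot: [0.024, 3.108, 0.005]
contact_force: [-7.4, -1.4, 45.1]
opening: 0.0581
```

Emit:
{"method": "step_arm", "body": {"moves": [[0, 0, 0, 0, 0]]}}

```text
t: 10.55
tool_pos: [0.5534, 0.0147, 0.0143]
tool_rot: [0.024, 3.109, 0.006]
contact_force: [-4.8, -0.5, 9.9]
opening: 0.0578
```

Emit:
{"method": "step_arm", "body": {"moves": [[0.84, 0, 0, 0.001, 0], [0.84, 0, 0, 0, 0], [0.84, 0, 0, 0, 0]]}}

```text
t: 10.92
tool_pos: [0.5541, 0.0146, 0.015]
tool_rot: [0.024, 3.108, 0.006]
contact_force: [-0.2, 0.1, -0.5]
opening: 0.0717
```

Emit:
{"method": "step_arm", "body": {"moves": [[0.84, 0, 0, 0.02, 0], [0.84, 0, 0, 0.03, 0], [0.84, 0, 0, 0.04, 0], [0.84, 0, 0, 0.05, 0], [0.84, 0, 0, 0.04, 0], [0.84, 0, 0, 0.04, 0], [1, 0, 0, 0, 0]]}}

```text
t: 11.8
tool_pos: [0.5534, 0.0148, 0.2518]
tool_rot: [0.024, 3.099, 0.004]
contact_force: [0.3, 0.2, -0.7]
opening: 0.0851
```

```bash
python3 -c "
from h import *
im,o=snap('w9'); print(o['contact_force'],o['tool_rot'])"
```

```text
t 11.8 tcp [0.5534 0.0148 0.2518] yawx 179.12 q6 -1.67 open 0.0851
[ 0.27153651  0.24516606 -0.67754051] [0.02375199 3.09922003 0.0040789 ]
```

View pics/w9.png

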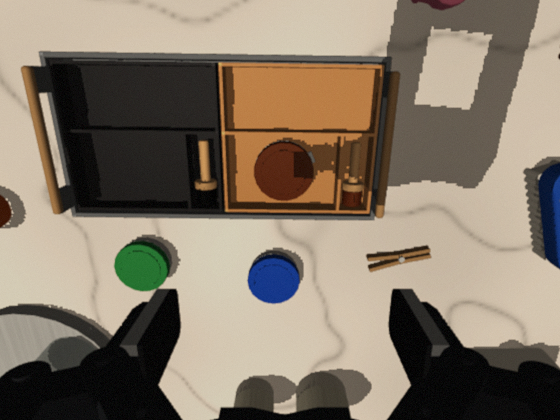

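The brown tin is seated flat in the tan tin cell at (283,170). Next is the black tin.

Emit:
{"method": "step_arm", "body": {"moves": [[1, -0.01, -0.02, 0, 0], [1, -0.01, -0.05, 0, 0], [1, -0.01, -0.055, 0, 0], [1, -0.01, -0.055, 0, 0], [1, -0.01, -0.055, 0, 0], [1, -0.01, -0.055, 0, 0], [1, -0.01, -0.055, 0, 0], [1, -0.01, -0.055, 0, 0], [1, 0, -0.03, 0, 0], [1, 0, -0.01, 0, 0], [1, 0, 0, 0, 0], [1, 0, 0, 0, 0]]}}

```text
t: 13.35
tool_pos: [0.4608, -0.431, 0.2362]
tool_rot: [0.018, 3.119, 0.029]
contact_force: [0.2, 0.1, -0.3]
opening: 0.0855
```

```bash
python3 -c "
from h import *
im,o=snap('w10',['tin_black','brush_black']); print(o['contact_force'],o['tool_rot'])"
```

```text
t 13.35 tcp [ 0.4608 -0.431   0.2362] yawx 179.33 q6 -2.44 open 0.0855
tin_black 0.66 [232, 173, 292, 230] [ 0.487 -0.449]
brush_black 0.8 [370, 60, 480, 188] [ 0.411 -0.299]
[ 0.21675099  0.06427583 -0.25881488] [0.01780549 3.11947926 0.02873454]
```

View pics/w10.png

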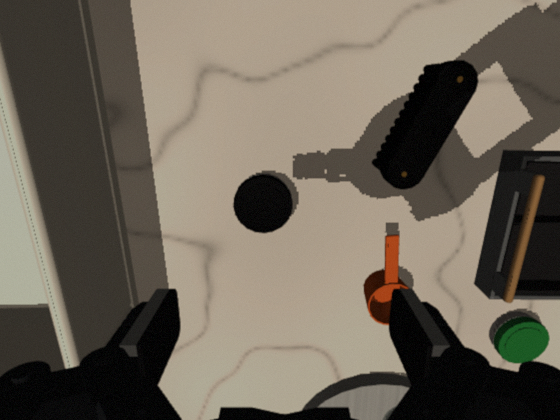

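Run:
```python
from h import *
im,o=wrist()
hsv=cv2.cvtColor(im["color"],cv2.COLOR_RGB2HSV); H,S,V=cv2.split(hsv)
m=(V<35)
print(fit(im,m,(263,203),.026,False,'pics/w10f.png'))
print(fit(im,m,(430,130),.048,True,'pics/w10g.png'))
for p in [(139,120),(146,200),(155,290),(90,100),(105,200)]: print(p,at_z(im,p,0),at_z(im,p,.1))
print(at_z(im,(392,230),.02),at_z(im,(365,290),.03))
```

```text
(array([ 487.6, -448.2]), array([57. , 59.6]))
(array([ 410.3, -304.4]), array([ 50.2, 118.1]), np.float32(154.5))
(139, 120) [ 0.40722841 -0.56996325  0.        ] [ 0.39913205 -0.53356389  0.1       ]
(146, 200) [ 0.49002349 -0.57445254  0.        ] [ 0.46005655 -0.53686732  0.1       ]
(155, 290) [ 0.59983008 -0.57909914  0.        ] [ 0.54085738 -0.54028651  0.1       ]
(90, 100) [ 0.38781216 -0.61458281  0.        ] [ 0.38484466 -0.56639705  0.1       ]
(105, 200) [ 0.48931763 -0.61785338  0.        ] [ 0.45953714 -0.56880369  0.1       ]
[ 0.52118041 -0.31388023  0.02      ] [ 0.58696975 -0.34048284  0.03      ]
```

View pics/w10g.png

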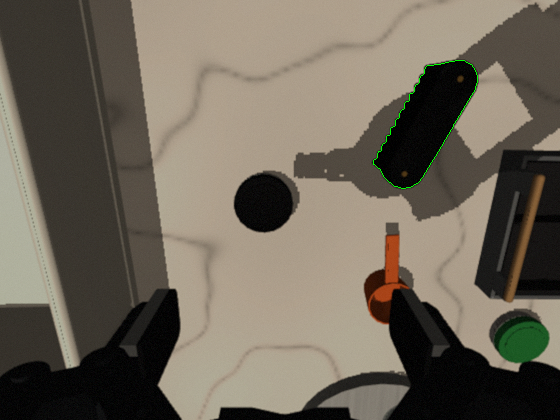

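Emit:
{"method": "step_arm", "body": {"moves": [[1, 0.015, -0.008, -0.02, 0], [1, 0.012, -0.008, -0.04, 0], [1, 0, 0, -0.05, 0], [1, 0, 0, -0.04, 0], [1, 0, 0, -0.02, 0], [1, 0, 0, -0.01, 0], [1, 0, 0, 0, 0], [1, 0, 0, 0, 0]]}}

```text
t: 14.55
tool_pos: [0.4929, -0.4475, 0.0602]
tool_rot: [0.01, 3.11, 0.011]
contact_force: [0.2, -0.2, 0.4]
opening: 0.0856
```

Run:
```python
from h import *
im,o=snap('w11'); print(o['tool_rot'])
hsv=cv2.cvtColor(im["color"],cv2.COLOR_RGB2HSV); H,S,V=cv2.split(hsv)
print(fit(im,V<35,(275,250),.026,False,'pics/w11f.png'))
```

```text
t 14.55 tcp [ 0.4929 -0.4475  0.0602] yawx 179.61 q6 -2.44 open 0.0856
[0.01041864 3.10962997 0.01073683]
(array([ 487.5, -448.6]), array([57.9, 60.8]))
```

View pics/w11f.png

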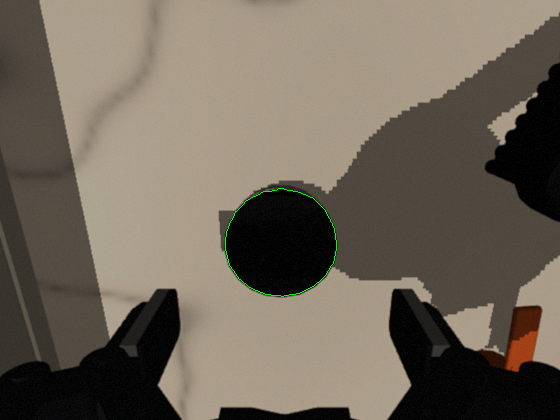

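Emit:
{"method": "step_arm", "body": {"moves": [[1, -0.004, -0.001, -0.015, 0], [1, 0, 0, -0.02, 0], [1, 0, 0, -0.015, 0], [1, 0, 0, -0.003, 0], [1, 0, 0, 0, 0]]}}

```text
t: 15.22
tool_pos: [0.4885, -0.4489, 0.0043]
tool_rot: [0.011, 3.109, 0.009]
contact_force: [0.6, 0.7, -0.4]
opening: 0.0855
```

Run:
```python
from h import *
im,o=snap('w12'); print(o['tool_rot'])
```

```text
t 15.22 tcp [ 0.4885 -0.4489  0.0043] yawx 179.6 q6 -2.45 open 0.0855
[0.01080781 3.10899947 0.00941341]
```

View pics/w12.png

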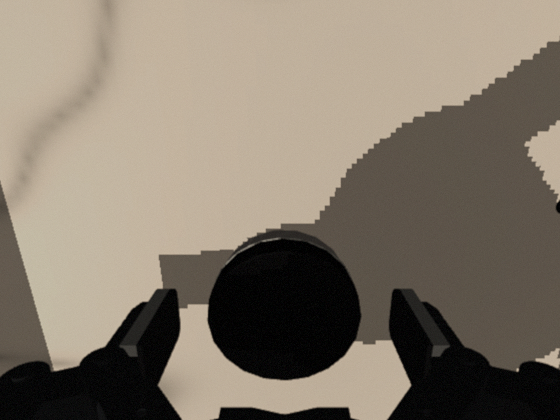

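Centred in the jaws. Closing, then lifting.

Emit:
{"method": "step_arm", "body": {"moves": [[0, 0, 0, 0, 0], [0, 0, 0, 0, 0], [0, 0, 0, 0, 0], [0, 0, 0, 0, 0]]}}

```text
t: 15.78
tool_pos: [0.4896, -0.4499, 0.0066]
tool_rot: [0.011, 3.107, 0.005]
contact_force: [-0.7, 0.7, -1.0]
opening: 0.0581
```

Emit:
{"method": "step_arm", "body": {"moves": [[0, 0, 0, 0.02, 0], [0, 0, 0, 0.05, 0], [0, 0, 0, 0.05, 0], [0, 0.008, 0.04, 0.02, 0], [0, 0.01, 0.05, 0, 0], [0, 0.01, 0.05, 0, 0], [0, 0.01, 0.05, 0, 0], [0, 0.01, 0.05, 0, 0], [0, 0.01, 0.04, 0, 0], [0, 0.006, 0.02, 0, 0], [0, 0, 0.01, 0, 0], [0, 0, 0, 0, 0], [0, 0, 0, 0, 0]]}}

```text
t: 17.4
tool_pos: [0.556, -0.1328, 0.1695]
tool_rot: [0.014, 3.089, -0.011]
contact_force: [0.1, -0.2, -1.2]
opening: 0.0585
```

Run:
```python
from h import *
im,o=snap('w13'); print(o['tool_rot'])
```

```text
t 17.4 tcp [ 0.556  -0.1328  0.1695] yawx 179.48 q6 -1.94 open 0.0585
[ 0.0142275   3.08869023 -0.01089914]
```

View pics/w13.png

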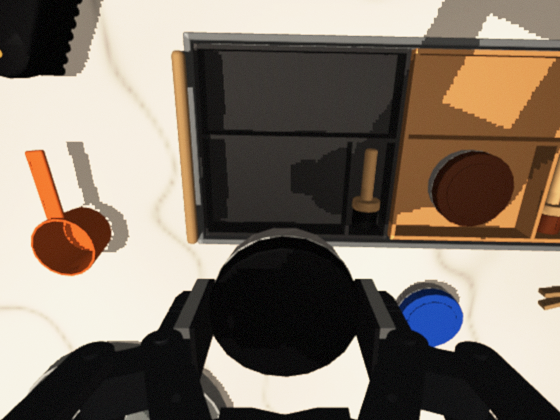

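Emit:
{"method": "step_arm", "body": {"moves": [[0, -0.004, -0.005, -0.02, 0], [0, 0, 0, -0.03, 0], [0, 0, 0, -0.03, 0], [0, 0, 0, -0.02, 0], [0, 0, 0, -0.01, 0], [0, 0, 0, 0, 0]]}}

```text
t: 18.2
tool_pos: [0.5467, -0.1419, 0.0493]
tool_rot: [0.024, 3.096, -0.009]
contact_force: [0.7, 0.1, -0.0]
opening: 0.0581
```

Run:
```python
from h import *
im,o=snap('w14'); print(o['tool_rot'])
```

```text
t 18.2 tcp [ 0.5467 -0.1419  0.0493] yawx 179.11 q6 -1.95 open 0.0581
[ 0.02420281  3.09567654 -0.0090026 ]
```

View pics/w14.png

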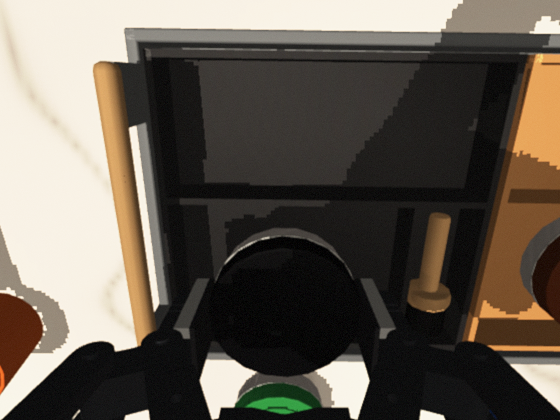

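Emit:
{"method": "step_arm", "body": {"moves": [[0, 0.004, 0.008, 0, 0], [0, 0, 0, -0.012, 0], [0, 0, 0, -0.012, 0]]}}

```text
t: 18.62
tool_pos: [0.5541, -0.1344, 0.0284]
tool_rot: [0.024, 3.088, -0.014]
contact_force: [0.0, -0.0, -1.4]
opening: 0.0583
```

Emit:
{"method": "step_arm", "body": {"moves": [[0, 0, 0, -0.004, 0]]}}

```text
t: 18.75
tool_pos: [0.5535, -0.134, 0.0231]
tool_rot: [0.023, 3.089, -0.013]
contact_force: [-0.4, 0.0, -0.6]
opening: 0.058
```

Run:
```python
from h import *
im,o=snap('w15'); print(o['tool_rot'],o['contact_force'])
```

```text
t 18.75 tcp [ 0.5535 -0.134   0.0231] yawx 179.15 q6 -1.94 open 0.058
[ 0.02323042  3.08944743 -0.01271636] [-0.39535903  0.04659729 -0.61102314]
```

View pics/w15.png

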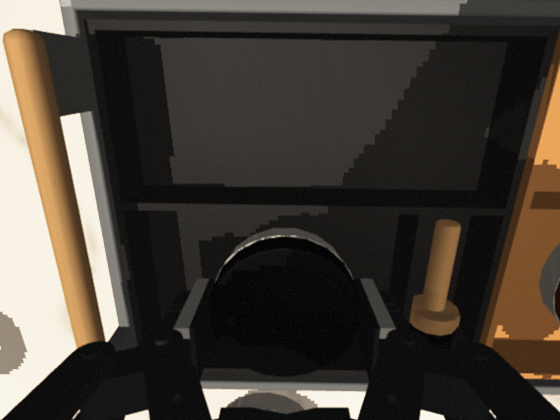

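Emit:
{"method": "step_arm", "body": {"moves": [[0, 0, 0, -0.004, 0], [0, 0, 0, -0.003, 0]]}}

```text
t: 19.05
tool_pos: [0.5535, -0.1342, 0.0156]
tool_rot: [0.023, 3.089, -0.013]
contact_force: [-0.5, -1.0, -0.8]
opening: 0.0579
```

Emit:
{"method": "step_arm", "body": {"moves": [[0, 0, 0, -0.002, 0], [0, 0, 0, -0.001, 0]]}}

```text
t: 19.3
tool_pos: [0.554, -0.1343, 0.014]
tool_rot: [0.023, 3.09, -0.012]
contact_force: [-6.1, 1.8, 8.3]
opening: 0.058
```

Contact on the floor. Releasing and lifting.

Emit:
{"method": "step_arm", "body": {"moves": [[0.8, 0, 0, 0, 0], [0.8, 0, 0, 0, 0], [0.8, 0, 0, 0, 0]]}}

```text
t: 19.68
tool_pos: [0.5549, -0.1347, 0.0148]
tool_rot: [0.024, 3.087, -0.013]
contact_force: [-0.9, 0.9, 0.4]
opening: 0.0685
```

Emit:
{"method": "step_arm", "body": {"moves": [[0.8, 0, 0, 0.02, 0], [0.8, 0, 0, 0.03, 0], [0.8, 0, 0, 0.04, 0], [0.8, 0, 0, 0.05, 0], [0.8, 0, 0, 0.04, 0], [0.8, 0, 0, 0.03, 0], [1, 0, 0, 0, 0], [1, 0, 0, 0, 0]]}}

```text
t: 20.68
tool_pos: [0.554, -0.1343, 0.2406]
tool_rot: [0.023, 3.08, -0.018]
contact_force: [-0.8, -0.2, -0.9]
opening: 0.0857
```

Run:
```python
from h import *
im,o=snap('w16'); print(o['tool_rot'],o['contact_force'])
```

```text
t 20.68 tcp [ 0.554  -0.1343  0.2406] yawx 179.15 q6 -1.93 open 0.0857
[ 0.02345964  3.07976995 -0.01793076] [-0.81006    -0.21323044 -0.86311288]
```

View pics/w16.png

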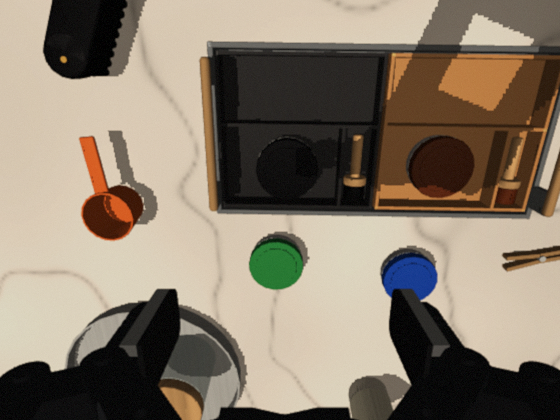

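Both tins are seated: black at (287,165), brown at (440,165). Next is the black brush.

Emit:
{"method": "step_arm", "body": {"moves": [[1, -0.03, -0.03, 0, -6], [1, -0.045, -0.05, 0, -10], [1, -0.045, -0.05, 0, -9], [1, -0.03, -0.04, 0, 0], [1, 0, 0, 0, 0], [1, 0, 0, 0, 0]]}}

```text
t: 21.48
tool_pos: [0.4027, -0.2979, 0.2302]
tool_rot: [0.713, 3.015, -0.026]
contact_force: [-0.3, 0.6, -0.4]
opening: 0.0851
```

```bash
cat >> h.py <<'E'
def seg(im,mask,seed,z,save=None):
    "brush from its two cap end pins unavailable -> straight side; returns contour world pts"
E
python3 - <<'E'
from h import *
im,o=snap('w17',['brush_black']); print(o['tool_rot'],o['contact_force'])
R=cv2.Rodrigues(o['tool_rot'])[0]; print(R[:,2])
E
```

```text
t 21.48 tcp [ 0.4027 -0.2979  0.2302] yawx 153.4 q6 -1.9 open 0.0851
brush_black 0.69 [268, 122, 313, 247] [ 0.41  -0.296]
[ 0.71279484  3.01480705 -0.0260839 ] [-0.32434315  0.62265132 -0.38210386]
[ 0.038502   -0.02639751 -0.99890979]
```

View pics/w17.png

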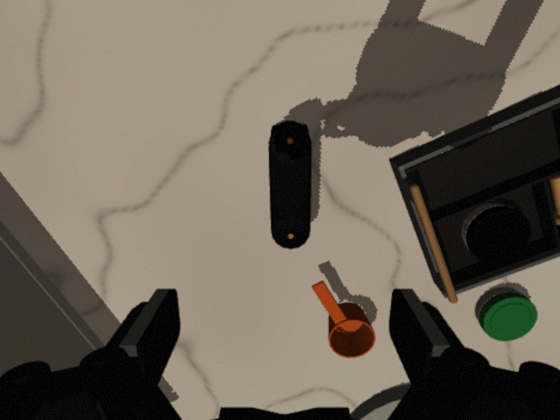

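Run:
```python
from h import *
im,o=wrist()
hsv=cv2.cvtColor(im["color"],cv2.COLOR_RGB2HSV); H,S,V=cv2.split(hsv)
m=V<28
print(fit(im,m,(290,190),.048,True,'pics/w17f.png'))
a,b=at_z(im,(290.5,141),.048),at_z(im,(291,236.5),.048)
print(a,b,(a+b)/2,np.degrees(np.arctan2((a-b)[1],(a-b)[0])),np.linalg.norm(a-b))
```

```text
(array([ 412. , -297.1]), array([ 36.7, 118.9]), np.float32(153.9))
[ 0.37431139 -0.27749873  0.048     ] [ 0.45602769 -0.3171179   0.048     ] [ 0.41516954 -0.29730831  0.048     ] 154.1341279696503 0.09081426876101127
```

Emit:
{"method": "step_arm", "body": {"moves": [[1, 0.005, 0, -0.02, 0.5], [1, 0.004, 0.001, -0.04, 0], [1, 0, 0, -0.04, 0], [1, 0, 0, -0.03, 0], [1, 0, 0, -0.02, 0], [1, 0, 0, 0, 0], [1, 0, 0, 0, 0]]}}

```text
t: 22.5
tool_pos: [0.4188, -0.2906, 0.0789]
tool_rot: [0.673, 3.019, -0.029]
contact_force: [0.7, -0.7, -0.2]
opening: 0.0858
```

Run:
```python
from h import *
im,o=snap('w18'); print(cv2.Rodrigues(o['tool_rot'])[0][:,2])
hsv=cv2.cvtColor(im["color"],cv2.COLOR_RGB2HSV); H,S,V=cv2.split(hsv)
print(fit(im,V<28,(290,250),.048,True,'pics/w18f.png'))
```

```text
t 22.5 tcp [ 0.4188 -0.2906  0.0789] yawx 154.87 q6 -1.89 open 0.0858
[ 0.04351948 -0.02857949 -0.99864371]
(array([ 411.7, -296.8]), array([ 36.8, 120.1]), np.float32(154.2))
```

View pics/w18f.png

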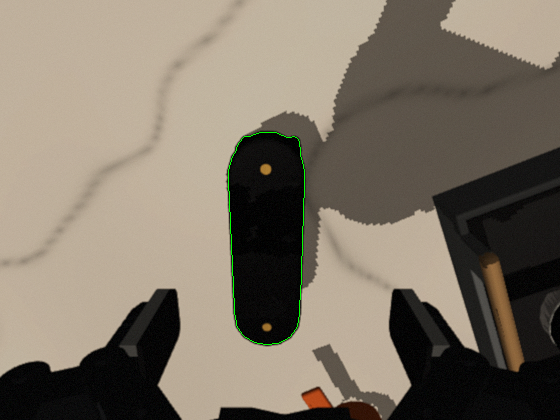

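Emit:
{"method": "step_arm", "body": {"moves": [[1, -0.004, -0.005, -0.005, 0], [1, -0.001, -0.001, -0.015, -0.5], [1, 0, 0, -0.015, 0], [1, 0, 0, -0.008, 0], [1, 0, 0, -0.003, 0], [1, 0, 0, 0, 0]]}}

```text
t: 23.3
tool_pos: [0.4139, -0.2977, 0.0313]
tool_rot: [0.687, 3.013, -0.031]
contact_force: [0.3, 0.8, 0.4]
opening: 0.0855
```

Run:
```python
from h import *
im,o=snap('w19'); print(cv2.Rodrigues(o['tool_rot'])[0][:,2])
```

```text
t 23.3 tcp [ 0.4139 -0.2977  0.0313] yawx 154.31 q6 -1.9 open 0.0855
[ 0.04501981 -0.0306984  -0.99851431]
```

View pics/w19.png

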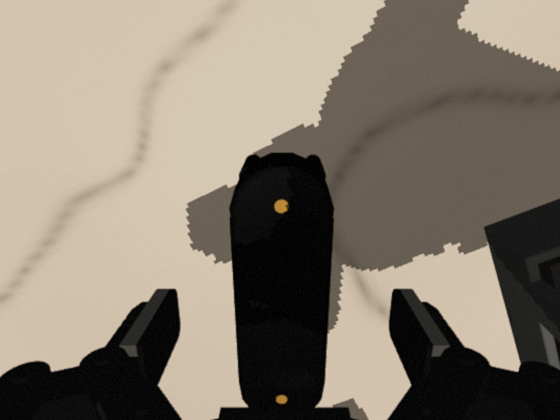

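Emit:
{"method": "step_arm", "body": {"moves": [[1, -0.001, 0, -0.006, 0], [0, 0, 0, 0, 0], [0, 0, 0, 0, 0], [0, 0, 0, 0, 0], [0, 0, 0, 0, 0], [0, 0, 0, 0, 0]], "newtons": 50}}

```text
t: 24.1
tool_pos: [0.4136, -0.2984, 0.0264]
tool_rot: [0.687, 3.011, -0.033]
contact_force: [0.2, 0.6, 0.1]
opening: 0.0367
```

Run:
```python
from h import *
im,o=snap('w20'); print(cv2.Rodrigues(o['tool_rot'])[0][:,2])
```

```text
t 24.1 tcp [ 0.4136 -0.2984  0.0264] yawx 154.32 q6 -1.9 open 0.0367
[ 0.04684351 -0.03263535 -0.99836898]
```

View pics/w20.png

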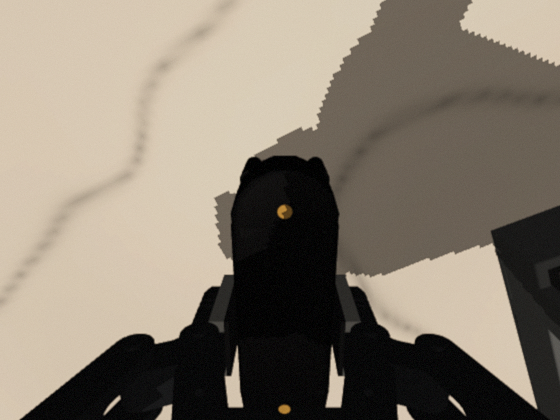

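Emit:
{"method": "step_arm", "body": {"moves": [[0, 0, 0, 0.02, 0], [0, 0, 0, 0.04, 0], [0, 0, 0, 0.04, 0], [0, 0, 0, 0.03, -6], [0, 0.005, 0.01, 0, -9], [0, 0.01, 0.025, 0, -9.5], [0, 0.01, 0.03, 0, -9.5], [0, 0.01, 0.03, 0, -9.5], [0, 0.01, 0.03, 0, -9.5], [0, 0.01, 0.025, 0, -8.5], [0, 0.008, 0.015, 0, -4], [0, 0.005, 0.008, 0, 0], [0, 0, 0, 0, 0], [0, 0, 0, 0, 0]]}}

```text
t: 25.9
tool_pos: [0.4799, -0.1184, 0.1573]
tool_rot: [2.263, 2.133, -0.068]
contact_force: [-1.2, 0.2, -1.1]
opening: 0.0369
```

Run:
```python
from h import *
im,o=snap('w21'); print(cv2.Rodrigues(o['tool_rot'])[0][:,2])
```

```text
t 25.9 tcp [ 0.4799 -0.1184  0.1573] yawx 86.64 q6 -0.29 open 0.0369
[-0.01059545 -0.05274451 -0.99855183]
```

View pics/w21.png

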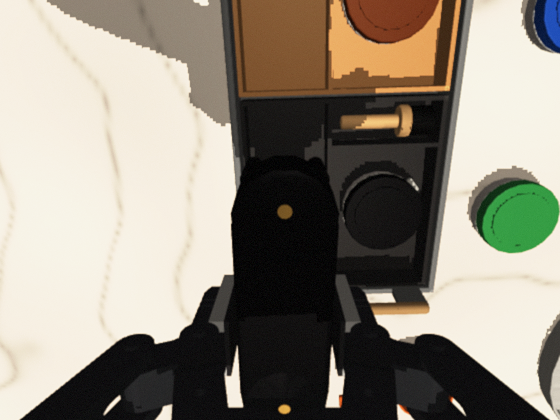

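Emit:
{"method": "step_arm", "body": {"moves": [[0, 0.002, -0.004, -0.01, 1.9], [0, 0, 0, -0.02, 0], [0, 0, 0, -0.025, 0], [0, 0, 0, -0.015, 0], [0, 0, 0, -0.005, 0], [0, 0, 0, 0, 0]]}}

```text
t: 26.7
tool_pos: [0.4819, -0.126, 0.082]
tool_rot: [2.227, 2.165, -0.066]
contact_force: [-0.4, 0.8, -0.6]
opening: 0.0372
```

Run:
```python
from h import *
im,o=snap('w22'); print(cv2.Rodrigues(o['tool_rot'])[0][:,2])
```

```text
t 26.7 tcp [ 0.4819 -0.126   0.082 ] yawx 88.39 q6 -0.33 open 0.0372
[-0.0058661  -0.05496068 -0.99847129]
```

View pics/w22.png

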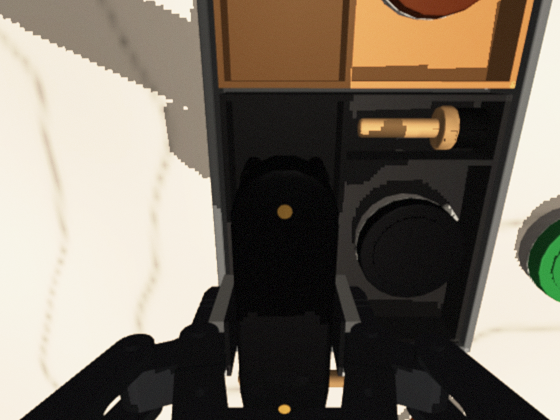

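Emit:
{"method": "step_arm", "body": {"moves": [[0, 0, 0.003, -0.01, 0], [0, 0, 0, -0.015, 0], [0, 0, 0, -0.01, 0], [0, 0, 0, -0.004, 0]]}}

```text
t: 27.25
tool_pos: [0.4832, -0.123, 0.0423]
tool_rot: [2.224, 2.163, -0.064]
contact_force: [-0.0, 0.1, -0.8]
opening: 0.037
```

Run:
```python
from h import *
im,o=snap('w23'); print(cv2.Rodrigues(o['tool_rot'])[0][:,2])
```

```text
t 27.25 tcp [ 0.4832 -0.123   0.0423] yawx 88.41 q6 -0.32 open 0.037
[-0.00238522 -0.05626619 -0.99841295]
```

View pics/w23.png

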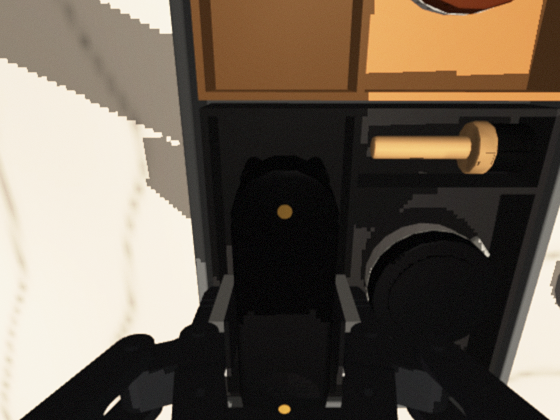

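Emit:
{"method": "step_arm", "body": {"moves": [[0, 0, 0, -0.004, 0], [0, 0, 0, -0.002, 0]]}}

```text
t: 27.55
tool_pos: [0.4833, -0.1231, 0.0359]
tool_rot: [2.224, 2.163, -0.064]
contact_force: [0.6, -0.5, -0.9]
opening: 0.0366
```

Emit:
{"method": "step_arm", "body": {"moves": [[0, 0, 0, -0.002, 0], [0, 0, 0, 0, 0]]}}

```text
t: 27.8
tool_pos: [0.4838, -0.1233, 0.0345]
tool_rot: [2.223, 2.162, -0.063]
contact_force: [-0.2, -0.2, -1.3]
opening: 0.0375
```

Emit:
{"method": "step_arm", "body": {"moves": [[0, 0, 0, -0.001, 0], [0, 0, 0, -0.001, 0]]}}

```text
t: 28.05
tool_pos: [0.4841, -0.1234, 0.0343]
tool_rot: [2.224, 2.163, -0.064]
contact_force: [-5.0, 1.9, 8.7]
opening: 0.0369
```

Emit:
{"method": "step_arm", "body": {"moves": [[0.58, 0, 0, 0, 0], [0.58, 0, 0, 0, 0], [0.58, 0, 0, 0, 0]]}}

```text
t: 28.42
tool_pos: [0.4847, -0.1236, 0.0346]
tool_rot: [2.223, 2.161, -0.063]
contact_force: [-0.7, 0.1, -1.3]
opening: 0.0495
```

Emit:
{"method": "step_arm", "body": {"moves": [[0.58, 0, 0, 0.015, 0], [0.6, 0, 0, 0.03, 0], [0.8, 0, 0, 0.04, 0], [1, 0, 0, 0.05, 0], [1, 0, 0, 0.04, 0], [1, 0, 0, 0.02, 0], [1, 0, 0, 0, 0], [1, 0, 0, 0, 0]]}}

```text
t: 29.42
tool_pos: [0.4833, -0.1231, 0.2415]
tool_rot: [2.22, 2.158, -0.059]
contact_force: [-0.7, 0.1, 0.7]
opening: 0.0853
```

Run:
```python
from h import *
im,o=snap('w24'); print(cv2.Rodrigues(o['tool_rot'])[0][:,2],o['contact_force'])
```

```text
t 29.43 tcp [ 0.4833 -0.1231  0.2415] yawx 88.39 q6 -0.34 open 0.0853
[ 0.00403742 -0.05899739 -0.99824997] [-0.73467661  0.07024661  0.65795384]
```

View pics/w24.png

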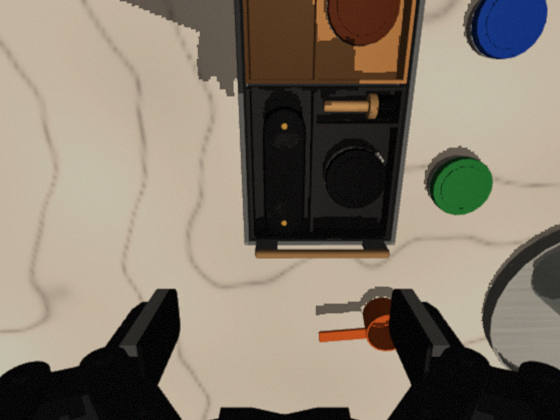

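The black brush lies in the black slot at (284,175). Next is the brown brush.

Emit:
{"method": "step_arm", "body": {"moves": [[1, -0.005, 0.02, 0, 7], [1, -0.01, 0.045, 0, 10], [1, -0.01, 0.045, 0, 10], [1, -0.01, 0.045, 0, 10], [1, -0.01, 0.045, 0, 10], [1, -0.01, 0.045, 0, 10], [1, -0.01, 0.045, 0, 10], [1, -0.01, 0.045, 0, 10], [1, -0.01, 0.04, 0, 10], [1, -0.005, 0.02, 0, 6], [1, 0, 0, 0, 0], [1, 0, 0, 0, 0]]}}

```text
t: 30.98
tool_pos: [0.3802, 0.2813, 0.2212]
tool_rot: [-0.117, 3.104, -0.021]
contact_force: [-0.3, -0.9, 0.1]
opening: 0.0854
```

Run:
```python
from h import *
im,o=snap('w25',['brush_brown']); print(cv2.Rodrigues(o['tool_rot'])[0][:,2])
```

```text
t 30.98 tcp [0.3802 0.2813 0.2212] yawx -175.67 q6 -1.15 open 0.0854
brush_brown 0.96 [282, 139, 330, 270] [0.4 0.3]
brush_brown 0.7 [122, 73, 198, 211] [0.353 0.168]
[ 0.0362004  -0.01237841 -0.99926789]
```

View pics/w25.png

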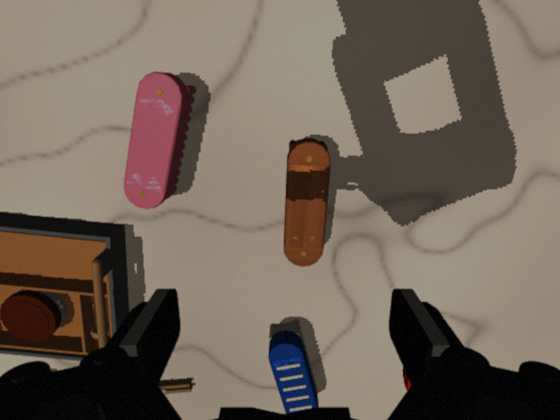

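Run:
```python
from h import *
im,o=wrist()
hsv=cv2.cvtColor(im["color"],cv2.COLOR_RGB2HSV); H,S,V=cv2.split(hsv)
m=(S>130)&(H<20)&(V>35)
print(fit(im,m,(306,200),.048,True,'pics/w25f.png'))
a,b=at_z(im,(309,159),.048),at_z(im,(303.5,251),.048)
print((a+b)/2,np.degrees(np.arctan2((b-a)[1],(b-a)[0])))
```

```text
(array([399.7, 300.1]), array([118.6,  37.1]), np.float32(2.1))
[0.40034238 0.30038414 0.048     ] 2.220569240247631
```

View pics/w25f.png

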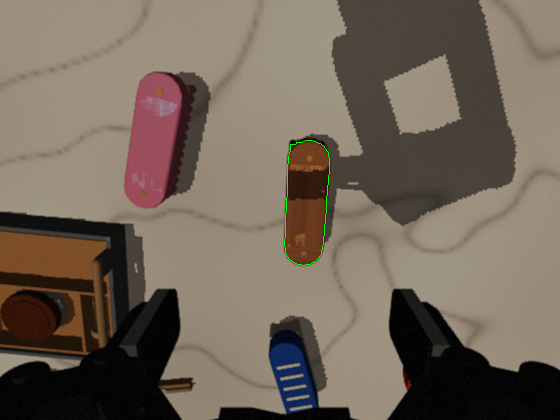

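Emit:
{"method": "step_arm", "body": {"moves": [[1, 0.008, 0.009, -0.02, -2.2], [1, 0.008, 0.009, -0.04, 0], [1, 0, 0, -0.04, 0], [1, 0, 0, -0.03, 0], [1, 0, 0, -0.015, 0], [1, 0, 0, 0, 0], [1, 0, 0, 0, 0]]}}

```text
t: 32.0
tool_pos: [0.4017, 0.2967, 0.0775]
tool_rot: [-0.037, 3.096, -0.016]
contact_force: [0.7, 0.1, 0.4]
opening: 0.0854
```

Run:
```python
from h import *
im,o=snap('w26'); print(cv2.Rodrigues(o['tool_rot'])[0][:,2])
hsv=cv2.cvtColor(im["color"],cv2.COLOR_RGB2HSV); H,S,V=cv2.split(hsv)
m=(S>130)&(H<20)&(V>25)
print(fit(im,m,(285,230),.048,True,'pics/w26f.png'))
```

```text
t 32.0 tcp [0.4017 0.2967 0.0775] yawx -178.62 q6 -1.08 open 0.0854
[ 0.04519475 -0.00967192 -0.99893137]
(array([398.8, 300.1]), array([120.5,  37.1]), np.float32(2.1))
```

View pics/w26f.png

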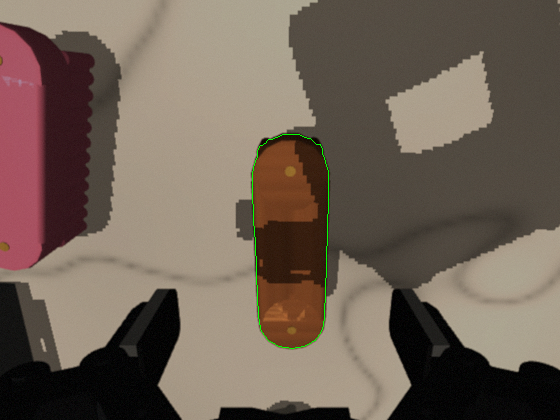

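Emit:
{"method": "step_arm", "body": {"moves": [[1, -0.001, 0.003, -0.01, 0.7], [1, 0, 0, -0.015, 0], [1, 0, 0, -0.015, 0], [1, 0, 0, -0.007, 0], [1, 0, 0, -0.003, 0], [1, 0, 0, 0, 0]]}}

```text
t: 32.8
tool_pos: [0.4012, 0.3005, 0.0254]
tool_rot: [-0.058, 3.094, -0.014]
contact_force: [-0.2, -0.4, -0.1]
opening: 0.0854
```

Run:
```python
from h import *
im,o=snap('w27'); print(cv2.Rodrigues(o['tool_rot'])[0][:,2])
```

```text
t 32.8 tcp [0.4012 0.3005 0.0254] yawx -177.85 q6 -1.08 open 0.0854
[ 0.04743849 -0.00790268 -0.9988429 ]
```

View pics/w27.png

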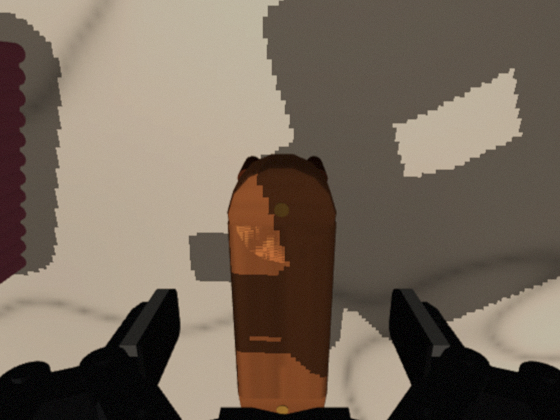

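Emit:
{"method": "step_arm", "body": {"moves": [[0, 0, 0, 0, 0], [0, 0, 0, 0, 0], [0, 0, 0, 0, 0], [0, 0, 0, 0, 0], [0, 0, 0, 0, 0]]}}

```text
t: 33.48
tool_pos: [0.4022, 0.301, 0.0271]
tool_rot: [-0.057, 3.091, -0.011]
contact_force: [0.7, 0.9, -1.5]
opening: 0.0368
```

Emit:
{"method": "step_arm", "body": {"moves": [[0, 0, 0, 0.02, 0], [0, 0, 0, 0.04, 0], [0, 0, 0, 0.05, 0], [0, 0, 0, 0.03, -5], [0, 0.005, -0.01, 0, -9], [0, 0.01, -0.03, 0, -10], [0, 0.01, -0.035, 0, -10], [0, 0.01, -0.035, 0, -10], [0, 0.01, -0.035, 0, -10], [0, 0.01, -0.035, 0, -10], [0, 0.01, -0.035, 0, -10], [0, 0.01, -0.03, 0, -10], [0, 0.007, -0.02, 0, -7], [0, 0, -0.005, 0, -2], [0, 0, 0, 0, 0], [0, 0, 0, 0, 0]]}}

```text
t: 35.48
tool_pos: [0.48, 0.0223, 0.1661]
tool_rot: [2.276, 2.135, -0.062]
contact_force: [0.7, -0.0, -1.9]
opening: 0.0374
```

Run:
```python
from h import *
im,o=snap('w28'); print(cv2.Rodrigues(o['tool_rot'])[0][:,2])
```

```text
t 35.48 tcp [0.48   0.0223 0.1661] yawx 86.34 q6 -0.01 open 0.0374
[-0.01504814 -0.04174555 -0.99901495]
```

View pics/w28.png

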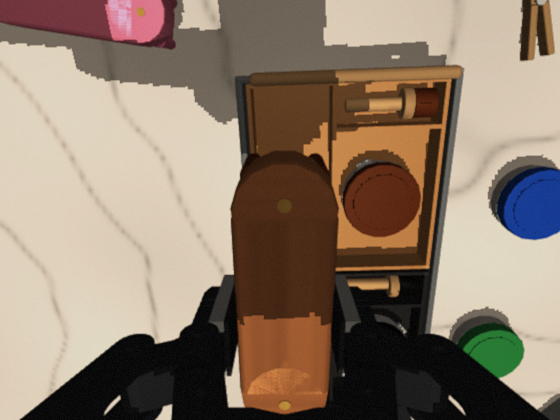

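Emit:
{"method": "step_arm", "body": {"moves": [[0, 0.004, 0.004, 0, 2.1], [0, 0.003, 0.004, -0.01, 0], [0, 0, 0, -0.025, 0], [0, 0, 0, -0.025, 0], [0, 0, 0, -0.015, 0], [0, 0, 0, -0.005, 0], [0, 0, 0, 0, 0]]}}

```text
t: 36.4
tool_pos: [0.4876, 0.0339, 0.0825]
tool_rot: [2.227, 2.185, -0.059]
contact_force: [1.1, -0.3, -0.9]
opening: 0.0373
```

Run:
```python
from h import *
im,o=snap('w29'); print(cv2.Rodrigues(o['tool_rot'])[0][:,2])
```

```text
t 36.4 tcp [0.4876 0.0339 0.0825] yawx 88.93 q6 -0.02 open 0.0373
[-0.01235995 -0.04169949 -0.99905374]
```

View pics/w29.png

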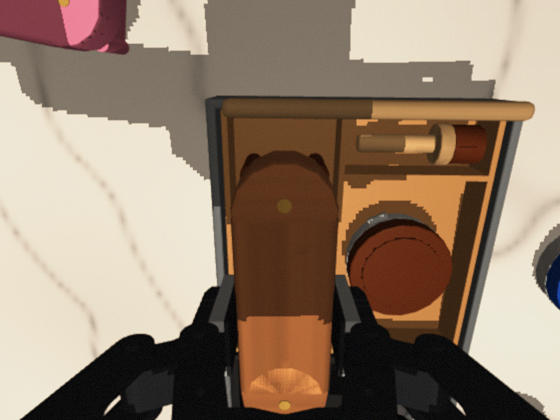

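Emit:
{"method": "step_arm", "body": {"moves": [[0, 0, -0.003, -0.01, 0], [0, 0, 0, -0.015, 0], [0, 0, 0, -0.01, 0], [0, 0, 0, -0.004, 0]]}}

```text
t: 36.95
tool_pos: [0.4892, 0.0304, 0.0431]
tool_rot: [2.225, 2.182, -0.055]
contact_force: [-0.1, -0.3, -1.4]
opening: 0.0371
```

Emit:
{"method": "step_arm", "body": {"moves": [[0, 0, 0, -0.003, 0], [0, 0, 0, -0.002, 0]]}}

```text
t: 37.2
tool_pos: [0.4891, 0.0304, 0.0375]
tool_rot: [2.225, 2.183, -0.055]
contact_force: [-0.2, 0.2, -2.1]
opening: 0.037
```

Run:
```python
from h import *
im,o=snap('w30'); print(cv2.Rodrigues(o['tool_rot'])[0][:,2])
```

```text
t 37.2 tcp [0.4891 0.0304 0.0375] yawx 88.9 q6 -0.03 open 0.037
[-0.00863001 -0.04191551 -0.99908389]
```

View pics/w30.png

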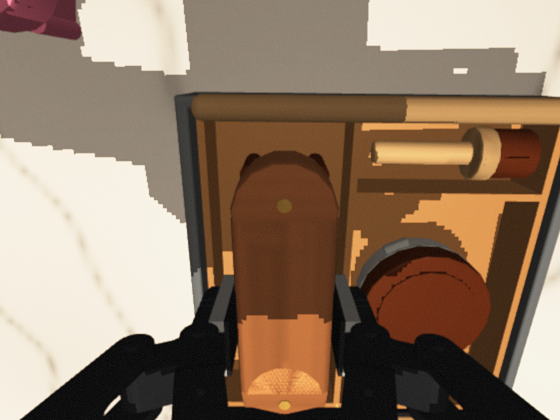

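Emit:
{"method": "step_arm", "body": {"moves": [[0, -0.001, 0, -0.002, 0], [0, 0, 0, -0.001, 0]]}}

```text
t: 37.5
tool_pos: [0.4883, 0.0306, 0.0352]
tool_rot: [2.226, 2.183, -0.055]
contact_force: [-3.8, 1.2, 4.8]
opening: 0.037
```

Emit:
{"method": "step_arm", "body": {"moves": [[0, 0, 0, -0.001, 0]]}}

```text
t: 37.62
tool_pos: [0.4883, 0.0307, 0.0351]
tool_rot: [2.226, 2.183, -0.056]
contact_force: [-4.9, 1.3, 6.8]
opening: 0.037
```

Contact on the floor. Releasing and retreating.

Emit:
{"method": "step_arm", "body": {"moves": [[0.58, 0, 0, 0, 0], [0.58, 0, 0, 0, 0], [0.58, 0, 0, 0, 0]]}}

```text
t: 38.0
tool_pos: [0.4893, 0.0305, 0.0357]
tool_rot: [2.224, 2.182, -0.053]
contact_force: [0.1, 0.1, 0.2]
opening: 0.0495
```

Emit:
{"method": "step_arm", "body": {"moves": [[0.58, 0, 0, 0.015, 0], [0.6, 0, 0, 0.03, 0], [0.8, 0, 0, 0.04, 0], [1, 0, 0, 0.05, 0], [1, 0, 0, 0.05, 0], [1, 0, -0.05, 0.05, 0], [1, 0.01, -0.05, 0.02, 0], [1, 0.01, -0.04, 0, 0], [1, 0, -0.02, 0, 0], [1, 0, 0, 0, 0], [1, 0, 0, 0, 0]]}}

```text
t: 39.38
tool_pos: [0.5076, -0.1263, 0.304]
tool_rot: [2.213, 2.176, -0.043]
contact_force: [-0.6, 0.2, 0.7]
opening: 0.0852
```

Run:
```python
from h import *
im,o=snap('w31'); print(o['contact_force'])
for n in("scene","side"):
    c=ctrl.get_image(n); ims=c["color"][:,:,::-1]; cv2.imwrite(f"pics/z_{n}.png",ims)
    for q in ["tin_blue","tin_green","brush_blue"]:
        for r in ctrl.spot_in(c,q)[:2]:
            b=r["bbox"]; print(n,q,round(r["p"],2),np.round(b).astype(int).tolist())
```

```text
t 39.38 tcp [ 0.5076 -0.1263  0.304 ] yawx 89.0 q6 -0.35 open 0.0852
[-0.59543202  0.21751484  0.72090672]
scene tin_blue 0.84 [230, 230, 250, 250]
scene tin_green 0.64 [208, 190, 227, 217]
scene tin_green 0.6 [256, 162, 280, 194]
scene brush_blue 0.63 [312, 278, 342, 320]
side tin_blue 0.77 [311, 190, 327, 211]
side tin_green 0.86 [342, 215, 362, 236]
side tin_green 0.55 [276, 204, 294, 224]
side brush_blue 0.95 [228, 153, 250, 178]
```

View pics/w31.png

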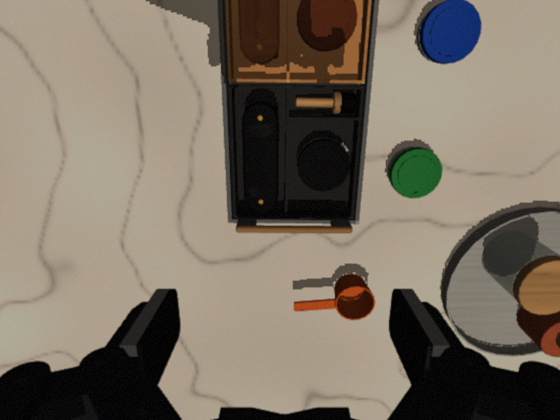

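View pics/z_side.png

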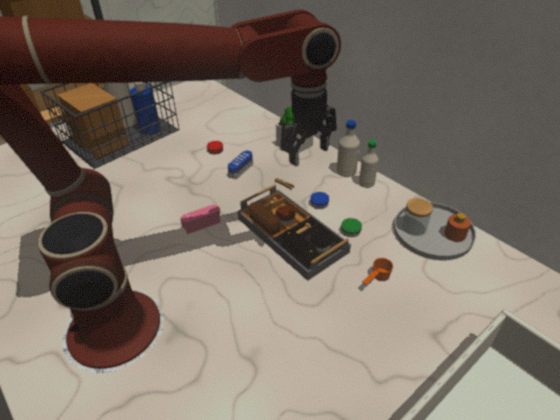

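Everything looks seated. I'll take one more view centred on the caddy to check it numerically.

Emit:
{"method": "step_arm", "body": {"moves": [[1, 0, 0.04, 0, 0], [1, 0, 0.05, 0, 0], [1, 0, 0.03, 0, 0], [1, 0, 0, 0, 0], [1, 0, 0, 0, 0]]}}

```text
t: 40.45
tool_pos: [0.5073, -0.0039, 0.303]
tool_rot: [2.215, 2.175, -0.045]
contact_force: [-0.0, 0.4, 0.2]
opening: 0.0852
```

Run:
```python
from h import *
im,o=snap('w32',['tin_black','tin_brown','brush_black','brush_brown'])
c=im["color"][:,:,::-1]
cv2.imwrite('pics/w32z.png',cv2.convertScaleAbs(cv2.resize(c[60:300,190:430],None,fx=2.4,fy=2.4,interpolation=cv2.INTER_CUBIC),alpha=1.8))
p=np.array([0.52409,-0.0446]); th=-0.02669
hsv=cv2.cvtColor(im["color"],cv2.COLOR_RGB2HSV)
for nm,sg,(a,b) in [("tan slot",1,(-.0395,0)),("tan cell",1,(.0305,-.016)),("blk slot",-1,(-.0395,0)),("blk cell",-1,(.0305,-.016))]:
    b=b+sg*.077; X=[p[0]+np.cos(th)*a-np.sin(th)*b,p[1]+np.sin(th)*a+np.cos(th)*b]
    z=.056 if 'slot' in nm else .034
    uv=proj(im,[*X,z]); print(nm,np.round(uv,1),"zoom",np.round((uv-[190,60])*2.4))
```

```text
t 40.45 tcp [ 0.5073 -0.0039  0.303 ] yawx 88.95 q6 -0.11 open 0.0852
tin_black 0.67 [298, 232, 346, 285] [ 0.556 -0.136]
tin_brown 0.86 [298, 115, 352, 167] [0.557 0.014]
brush_black 0.7 [245, 206, 284, 307] [ 0.483 -0.122]
brush_brown 0.94 [245, 67, 284, 183] [0.489 0.036]
brush_brown 0.76 [70, 6, 184, 28] [0.36 0.14]
tan slot [261.4 129.2] zoom [171. 166.]
tan cell [326.  141.8] zoom [326. 196.]
blk slot [263.2 262. ] zoom [176. 485.]
blk cell [319.9 265.3] zoom [312. 493.]
```

View pics/w32z.png

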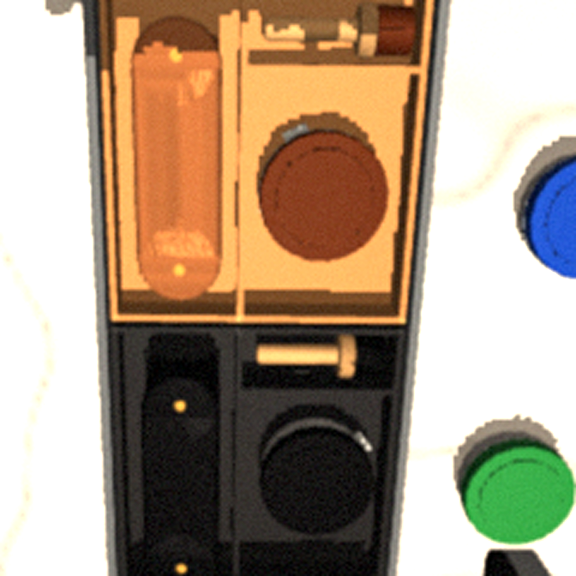

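All four are within a few mm of their cell and slot centres, and they lie flat. Handing in.

```bash
python3 -c "
from station import ctrl
print(ctrl.finish_job(), ctrl.get_obs()['t'])"
```

```text
the job is handed in; nothing more can be done
the job is handed in; nothing more can be done
```

I put all four kit items away and handed the job in at about 40 s, within the 99 s limit. The job gave no verdict, so the result rests on my own checks.

- **Placing:** The black tin and black brush are in the black tray, and the brown tin and brown wooden brush are in the tan tray. I lowered each one until the force reading showed contact with the tray floor, then released it. Nothing was dropped.
- **Last wrist picture:** All four lie flat, tins lid up and brushes bristles down. Network estimates put each within about 5 mm of its cell or slot centre. The gripper was open, about 0.3 m up and touching nothing.
- **Things to leave alone:** The blue tin, green tin and blue brush show up within about 3 pixels of where they started in the scene and side pictures, so they did not visibly move. I never touched the red tin or the pink brush.
- **What was off:** The tool tilted by up to about 0.06 rad as the moves added up. The brown tin touched down harder than the rest, at about 45 N on the wrist (limit 120 N). The detector sometimes gave the wrong name, so I identified things by colour in the pictures.

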